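# Take the drilled test piece out of the vice and show it to the bench camera

## Robot

A 6-joint arm with a two-finger parallel gripper is mounted at the origin on a cart in front of the work surface, level with it; the furniture and walls round the work are solid. World frame = base frame: x ahead of the robot, y to its left, z up, the work surface at z = 0. Lengths are in mm, angles in rad, forces in N, time in s.
With the tool pointing down it reaches from about 250 to 800 mm from the base axis. Payload 3.9 kg.
Tool frame: the origin (TCP) lies on the centre line of the jaws, within the pads' length; the fingertips stand 14 mm ahead of it and the grasp point (between the pads) lies 5 mm behind it; z points along the fingers, x is the direction in which the jaws open and shut, and the axes are right-handed (so a half turn about z gives the same grasp; the last joint's range is limited). The gripper opens to 85 mm and grips with 20 to 120 N. Pads are 22 mm wide; open, the fingers measure 114 mm over their backs; the gripper's body (76 mm by 85 mm) begins 54 mm behind the grasp point. The pads swing forward as they close: fully open they stand 13 mm farther back than shut.
Start: joints at [-1.227, 0.26, -0.138, 1.173, 0, 1.571], TCP at [176.955, -494.269, 245.304] pointing down, gripper open.
Joint ranges: [-2.78, 2.78], [-0.83, 1.72], [-1.28, 1.37], [-1.9, 2.12], [-1.57, 1.48], [-3.14, 3.14]. Speed limits (rad/s): [2.57, 2.57, 3.14, 3.14, 3.14, 3.14].

## Interface

Orientations are given as a rotation vector (axis times angle).
In Python, from rig import r, read_camera, camera_params, ticket, recognise, silhouettes gives the robot as it stands.
- The arm moves only by the tool arm_command, never from a script. Its argument "steps" is one flat list of numbers, 4 for each row, row after row: the shift along the tool's x, y, z in m, then the turn about the tool's z in rad. A call has 1 to 8 rows; each row shifts and turns the commanded pose from where the row before left it, along the tool's axes as they then stand; what a row does not reach is not made up. A row lasts 1/8 s, in which the tool goes at most 62.5 mm and 10.7 degrees, less where a joint would pass 70% of its speed; a pose out of reach is approached as far as the arm can. A call with a gripper value outside its range is refused whole. "gripper" is the opening in per cent of the stroke, from 0 (shut) to 100 (fully open), set as the call begins (left out, the last holds). The fingers move at their own pace and stop on an object; the grip force is fixed at half the most. Time passes only in rows, so rows that do not move let the fingers close. It gives the time, the measured TCP pose, the force and the opening at its end, in the units of the state.
- r.get_obs(): the state, without advancing time (a new reading comes with each control period).
- read_camera(name): name is "scene" or "top" or "wrist"; returns (picture, depth): 400x640x3 uint8, red, green, blue; 400x640 float32, mm along the optical axis (not along the pixel's ray), 0 where there is no reading.
- camera_params(name): a dict with "fx", "fy", "cx", "cy" (pixels), "R" (3x3) and "t" (3): a world point X has camera coordinates R X + t. Camera axes: x right, y down, z forward; pixel columns grow to the right and rows downward; lengths in mm; the calibration is good to about 2 mm. A picture is of the moment at which its call begins: read the wrist's pose just before it. camera_params takes no time and is no camera call; for the wrist camera it gives the pose at the moment of the call.
- ticket.finish_job(): hands the job in, once; it reports no verdict.
Trained networks look in the newest picture that a camera, given by its name, has taken for a name from the list of things; names that differ only in an ending like _2 or _b are one class to them, and where a whole thing is asked for, a point or a joint stands for the part that bears it (a point fixed in the world has none). Each returns a list of dicts, best first, with "p" (0 to 1); they miss things now and then, are a little off and sometimes report something else, mostly with a low value. They report only what shows in the picture. A call takes as long as a camera call. They do not tell look-alikes from the thing itself.
- recognise(camera, label): "extent" ([left, top, right, bottom] in pixels, round what is visible of it).
- silhouettes(camera, label): "mask" (400x640 bool, what is visible of it) and "extent" ([left, top, right, bottom] in pixels, round what is visible of it).
The state is a dict: "t": time; "joint_positions": joint angles; "dq": joint speeds; "joint_torque": joint torques, N m; "tool_pos": TCP position; "orientation": TCP orientation; "ft_force": force on the tool from outside, world axes, zero at the start; "ft_torque": the same for the moment, N m; "grip_width": opening from 0.0 (shut) to 1.0 (fully open).
Only numpy, scipy, OpenCV 4.12 (cv2) and the standard library are available. Lean on these libraries where they do the work, as an engineer would, in place of code of your own. Each camera call takes 0.05 s, during which the arm holds its last target.

## Task

Set the steel gauge block down in the white outline on the foot of the bench camera, as the scale for the picture, and slacken the machine vice by pressing the raised left end of its T-bar down until that end points below level. Then lift the drilled test piece up out of the vice and show it to the camera: hold it in the air over the gauge block, centred at lens height, its drilled face square to the lens and its long edges level. The program finishes while the gripper still holds the piece there, still; leave the other tools where they lie.

Things in the scene. Friction and masses are not known exactly. Their poses are not given: they have to be found in the camera images.
- test_piece: MDF test piece, plate 110 x 70 x 19 mm, 0.09 to 0.15 kg, four dowel holes in a row along the middle of one face. Origin: centre of the plain back face. Own x: along the 70 mm side (up while in the vice), y: along the 110 mm side and the holes, z: out of the drilled face. Stands on a long edge in the vice, drilled face to the robot; top edge 35 mm above the origin, top 31 mm free above the jaws
- drilled_face (a point): centre of the drilled face of the test piece, 19 mm from test_piece along its own z
- machine_vice: green machine vice, fixed to the bench, 238 x 170 x 113 mm. Origin: middle of its underside. Own x: level, from the T-bar side (near the robot) to the fixed jaw; own y: to the left, along the 90 mm wide jaws. Jaw tops 113 mm above the bench; fixed jaw face 66 mm along own x; the work rests 74 mm above the bench
- machine_vice_jaw (a joint): front jaw of the vice, m, grows as it closes on the fixed jaw. About 0.030 with the 19 mm piece clamped; the screw drives it, 6 mm for a whole turn of the bar
- machine_vice_handle (a joint): T-bar of the vice, rad, turns about the vice's own x; grows as it turns anticlockwise seen by the robot (raised left end goes down), which slackens the vice. Starts at 1.8 to 2.05, level at 2.65; from 2.75 on (raised end just below level) the piece is free. Stays where it is left; turning takes 5 to 10 N at the bar's end
- bar_end (a point): middle of the knob (14 mm across) on the end of the T-bar that starts raised at the left; the bar is 8 mm thick, this knob stands 55 mm from the hub and the other one opposite it
- bar_hub (a point): the T-bar's axis at the bar, 108 mm in front of the vice's origin (towards the robot), 68 mm above the bench; the bar turns in the upright plane through it, 17 mm clear of the vice's body
- gauge_block: plain steel gauge block, 30 x 50 x 20 mm, lying flat; origin: centre of its underside, own y along the 50 mm
- camera_stand: bench inspection camera stand, fixed: grey foot plate 310 x 130 x 10 mm with a 40 mm square column 245 mm high at the back. Own x: horizontal, from the mark back to the column; own y: across the foot, along the 50 mm side of the outline. Origin on the bench under the plate, 105 mm behind the mark
- mark (a point): centre of the white 33 x 53 mm outline on the foot plate, on its top face, 10 mm above the bench
- camera_head (a joint): height of the camera head on its column, m, 0 is lens at 135 mm above the bench; clamped, not to be moved
- lens (a point): centre of the lens's front; the lens looks level along camera_stand's own -x; camera body 58 mm high, lens barrel 43 mm across
- focus (a point): the point in the air where the middle of the drilled face belongs: on the lens's axis, 127 mm in front of the lens and straight above mark
- calliper: calliper lying on the bench, 67 x 220 x 15 mm, a bystander; origin at the centre of its underside
- screwdriver: orange-handled screwdriver lying on the bench, 220 x 26 x 25 mm, a bystander
- wax_tin: blue round tin, 70 mm across, 34 mm high, a bystander
- carpenter_pencil: red carpenter's pencil lying on the bench, 13 x 176 x 8 mm, a bystander
Things that resemble listed ones, but are neither listed nor needed, are in the scene too. Leave any purple, turquoise or yellow look-alike of the gauge_block alone.

How it is judged (in metres and radians):
On the way, in this order (a step that is already met when the one before it is completed fails the run):
1. the gauge block lies released in the outline and the vice is slackened, the piece still standing in it (horizontal distance between gauge_block and mark below 0.01 m and distance between gauge_block and mark below 0.011 m and angle between the y axis of gauge_block and the y axis of camera_stand, either way round below 0.2 rad and angle between gauge_block's own z axis and vertical below 0.1 rad and contact force between the fingers and gauge_block below 0.1 N and value of joint machine_vice_handle above 2.75 rad and z of test_piece in the frame of machine_vice below 0.12 m), for 0.2 s.
2. the gripper has lifted the piece clear of the jaws (z of test_piece in the frame of machine_vice above 0.15 m and contact force between the fingers and test_piece above 1 N), for 0.1 s.
At the end, for the whole second after the job is handed in: Piece held still, touching only the fingers: middle of drilled face at the focus, 12 mm along the lens axis, 15 mm sideways and in height; facing the lens, square and level to 0.12 rad. Gauge block free on the mark to 10 mm and 0.2 rad. T-bar joint above 2.75 (contact force between the fingers and test_piece above 1 N and x of drilled_face in the frame of focus between -0.012 and 0.012 m and y of drilled_face in the frame of focus between -0.015 and 0.015 m and z of drilled_face in the frame of focus between -0.015 and 0.015 m and x of test_piece in the frame of focus below 0 m and angle between the z axis of test_piece and the x axis of camera_stand, either way round below 0.12 rad and angle between the y axis of test_piece and the y axis of camera_stand, either way round below 0.12 rad and linear speed of test_piece below 0.02 m/s and angular speed of test_piece below 0.15 rad/s and contact force between test_piece and gauge_block below 0.05 N and contact force between test_piece and camera_stand below 0.05 N and contact force between test_piece and machine_vice below 0.05 N and horizontal distance between gauge_block and mark below 0.01 m and distance between gauge_block and mark below 0.011 m and angle between the y axis of gauge_block and the y axis of camera_stand, either way round below 0.2 rad and contact force between the fingers and gauge_block below 0.1 N and value of joint machine_vice_handle above 2.75 rad); the arm keeps its last pose, push and grip.
It fails at once if a bystander was pushed more than 30 mm (distance of any of calliper, screwdriver, wax_tin, carpenter_pencil from where it was at the start of the episode above 0.03 m).
It also fails if it takes over 61 s, if anything falls off the work surface, if the arm or the gripper's body presses on something with over 40 N, if the wrist force passes 120 N, or if a joint passes its speed limit or range.

## Working session

There is one attempt and no reset: what is moved stays moved. The work goes in short steps, Python scripts to look and compute and a tool call to move; the robot and the scene stay as the last step left them, time stands still between calls to the robot, and variables do not carry over. Pictures are saved under pics/ and viewed, and the job is handed in when it is done.

Besides the shell and the picture viewer there is one more tool, called in YAML: its name, and indented under it one key for each argument. arm_command: Moves the arm, as the interface text tells. Its arguments: {"type":"object","properties":{"steps":{"type":"array"},"gripper":{"type":"number"}},"required":["steps"]}

```bash
ls; mkdir -p pics; cat > h.py <<'E'
import numpy as np, cv2
from rig import r, read_camera, camera_params, ticket, recognise, silhouettes
from scipy.spatial.transform import Rotation as Ro
def snap(n,f):
    P=camera_params(n); im,d=read_camera(n); cv2.imwrite('pics/%s.png'%f,im[:,:,::-1]); np.savez('/tmp/%s.npz'%f,im=im,d=d,**{k:np.array(v) for k,v in P.items()}); return im,d,P
def load(f): return np.load('/tmp/%s.npz'%f)
def bp(P,u,v,d):
    c=np.stack([(u-P['cx'])/P['fx']*d,(v-P['cy'])/P['fy']*d,d*np.ones_like(u,dtype=float)],-1)
    return (c-np.array(P['t']))@np.array(P['R'])
def pr(P,X):
    c=np.array(X)@np.array(P['R']).T+np.array(P['t']); return np.stack([c[...,0]/c[...,2]*P['fx']+P['cx'],c[...,1]/c[...,2]*P['fy']+P['cy']],-1)
E
python3 - <<'E'
from h import *
o=r.get_obs();print(o)
for n in ['scene','top','wrist']:
    im,d,P=snap(n,n+'0'); print(n,P,(d>0).mean())
    if n!='wrist':
      for l in ['test_piece','machine_vice','bar_end','gauge_block','camera_stand','lens','calliper','screwdriver','wax_tin','carpenter_pencil'] if n=='top' else []:
        print(n,l,[(np.round(x['extent']).tolist(),round(x['p'],2)) for x in recognise(n,l)[:4]])
E
```

```text
pics
{'t': 0.0, 'joint_positions': array([-1.22701398e+00,  2.60678776e-01, -1.39443103e-01,  1.17271009e+00,
       -1.28580272e-05,  1.57087618e+00]), 'dq': array([-0.00084754, -0.00060725, -0.00148023,  0.00014526,  0.00033768,
       -0.00044436]), 'joint_torque': array([-2.76388302e-03, -4.05680931e+01,  2.53919506e+01,  1.87741604e-02,
       -5.71787841e-04, -3.70053343e-06]), 'tool_pos': array([ 176.71323007, -493.6265041 ,  244.43963904]), 'orientation': array([-2.56765009,  1.80816881,  0.00262519]), 'ft_force': array([ 0.70187881,  0.60196024, -0.40049214]), 'ft_torque': array([-0.01399165, -0.05356727, -0.0045811 ]), 'grip_width': 1.0042073871923913}
scene {'fx': 433.60254788118766, 'fy': 433.60254788118766, 'cx': 315.5164293794026, 'cy': 198.55684677459817, 'R': array([[ 0.43008653, -0.90271824, -0.01119621],
       [-0.65648575, -0.30421141, -0.69027667],
       [ 0.61971933,  0.30422885, -0.72345889]]), 't': array([-242.59905939,  458.41184363, 1136.61213049])} 0.95521875
top {'fx': 427.91566095729127, 'fy': 427.91566095729127, 'cx': 321.13998897054927, 'cy': 204.66641
[... 662 characters left out ...]
ns [([123.0, 164.0, 181.0, 206.0], 0.62), ([217.0, 272.0, 284.0, 278.0], 0.34)]
top calliper [([290.0, 260.0, 375.0, 287.0], 0.65)]
top screwdriver [([393.0, 256.0, 481.0, 282.0], 0.97), ([294.0, 262.0, 379.0, 288.0], 0.17)]
top wax_tin [([437.0, 157.0, 465.0, 181.0], 0.76)]
top carpenter_pencil [([216.0, 271.0, 282.0, 281.0], 0.87)]
wrist {'fx': 297.7926076796207, 'fy': 297.7926076796207, 'cx': 314.27325478245245, 'cy': 196.2476325562226, 'R': array([[ 3.37460888e-01, -9.41339550e-01,  3.09457984e-05],
       [-9.06111353e-01, -3.24823020e-01,  2.71020702e-01],
       [-2.55112454e-01, -9.14869273e-02, -9.62573518e-01]]), 't': array([-525.06573991,  -35.87512716,  379.71616482])} 0.99603125
```

View pics/top0.png

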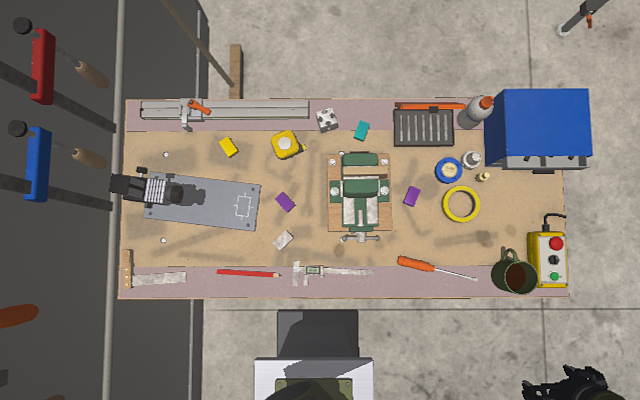

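View pics/scene0.png

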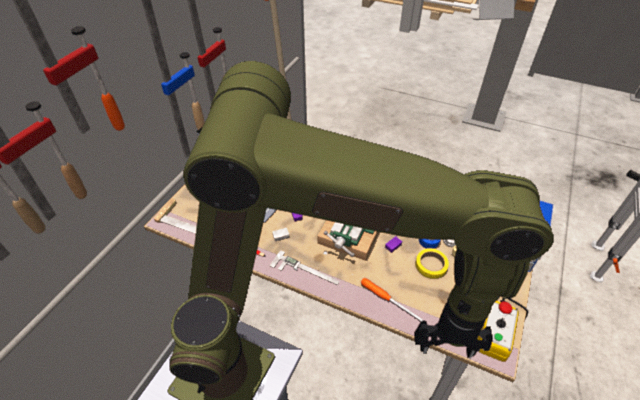

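View pics/wrist0.png

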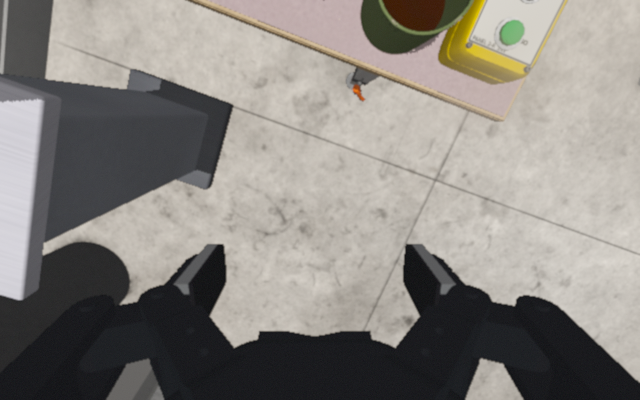

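```bash
python3 - <<'E'
from h import *
D=load('top0');im=D['im'];
c=im[130:290,105:305][:,:,::-1];c2=im[140:260,320:440][:,:,::-1]
cv2.imwrite('pics/cropA.png',cv2.resize(c,None,fx=3.5,fy=3.5,interpolation=cv2.INTER_CUBIC))
cv2.imwrite('pics/cropB.png',cv2.resize(c2,None,fx=5,fy=5,interpolation=cv2.INTER_CUBIC)[:600])
P=D;d=D['d']
for n,u,v in [('gb',284,240),('bench near gb',300,235),('mark',243,206),('plate',220,200),('calliper',315,270),('pencil',250,273),('tin',448,169),('piece',366,168),('screw',415,264),('column',130,186),('head',160,190),('knob L',346,236),('knobR',376,236),('purple1',285,201),('benchR',412,230)]:
    print(n,np.round(bp(P,float(u),float(v),float(d[v,u])),0), d[v,u])
E
```

```text
gb [467.  77.  22.] 1153.2566
bench near gb [481.  35.   4.] 1172.6705
mark [561. 191.  10.] 1174.5071
plate [577. 254.  11.] 1175.3419
calliper [386.  -6.  15.] 1152.1039
pencil [378. 170.   8.] 1159.7278
tin [ 656. -366.   37.] 1153.538
piece [ 640. -134.  147.] 1044.5261
screw [ 401. -274.   23.] 1145.1472
column [585. 399. 241.] 948.0997
head [584. 356. 178.] 1010.10406
knob L [475. -86. 105.] 1071.2954
knobR [ 476. -169.   38.] 1137.0695
purple1 [573.  75.  19.] 1166.7762
benchR [ 493. -273.    1.] 1174.8065
```

View pics/cropA.png

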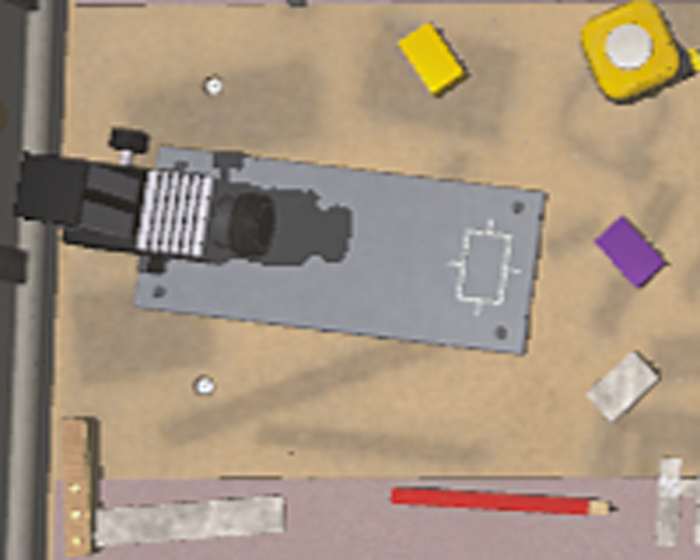

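View pics/cropB.png

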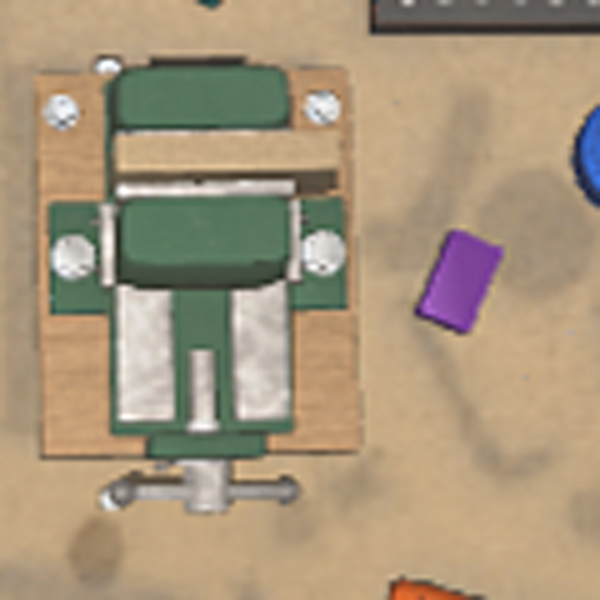

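```bash
cat >> h.py <<'E'
def onplane(P,uv,z):
    uv=np.atleast_2d(np.array(uv,float)); R=np.array(P['R']);t=np.array(P['t'])
    c=np.stack([(uv[:,0]-P['cx'])/P['fx'],(uv[:,1]-P['cy'])/P['fy'],np.ones(len(uv))],-1)
    dr=c@R; o=-R.T@t
    return o+dr*((z-o[2])/dr[:,2])[:,None]
def rect(P,mask,z):
    v,u=np.nonzero(mask); X=onplane(P,np.stack([u,v],-1),z)[:,:2].astype(np.float32)
    # pixel extent pad ignored
    (c,wh,a)=cv2.minAreaRect(X); b=cv2.boxPoints((c,wh,a)); e=[b[1]-b[0],b[2]-b[1]]; L=max(e,key=np.linalg.norm)
    return np.round(c,1),np.round(sorted(np.linalg.norm(x) for x in e),1),round(np.degrees(np.arctan2(L[1],L[0]))%180,1)
def pose():
    o=r.get_obs(); R=Ro.from_rotvec(o['orientation']).as_matrix(); return np.array(o['tool_pos']),R,o
def togo(xyz,jaw_deg=None):
    p,R,o=pose(); d=R.T@(np.array(xyz)-p)
    y=np.degrees(np.arctan2(R[1,0],R[0,0]))
    print('t %.2f tcp'%o['t'],np.round(p,1),'yaw %.1f'%y,'tilt %.3f'%np.arccos(-R[2,2]),'grip %.3f'%o['grip_width'],'q6 %.2f'%o['joint_positions'][5])
    print(' tool-frame shift (m, before turn):',np.round(d/1000,4), 'world',np.round(np.array(xyz)-p,1))
    if jaw_deg is not None:
        a=(jaw_deg-y+90)%180-90
        a2=np.radians(a); Rn=Ro.from_euler('z',a,degrees=True).as_matrix()@R
        print(' turn about tool z %.4f rad'%(-a2),' shift after turn',np.round(Rn.T@(np.array(xyz)-p)/1000,4))
E
python3 - <<'E'
from h import *
P=load('top0');im=P['im'];d=P['d'].astype(float)
hsv=cv2.cvtColor(im,cv2.COLOR_RGB2HSV)
V,U=np.mgrid[0:400,0:640]; W=bp(P,U.astype(float),V.astype(float),d)
m=silhouettes  # nets on newest picture
im2,d2,P2=snap('top','top1')
for l in ['gauge_block','camera_stand','test_piece','machine_vice']:
    for s in silhouettes('top',l)[:2]:
        k=s['mask']; z={'gauge_block':20,'camera_stand':10,'test_piece':144,'machine_vice':113}[l]
        print(l,round(s['p'],2),rect(P2,k,z),'z med',np.median(W[k][:,2]))
# mark white pixels
k=np.zeros((400,640),bool);k[185:228,228:258]=1
k&=(hsv[:,:,1]<40)&(hsv[:,:,2]>175); print('mark',k.sum(),rect(P,k,10))
# foot plate
k=(W[:,:,2]>6)&(W[:,:,2]<15)&(W[:,:,1]>140)&(W[:,:,1]<440)&(W[:,:,0]>480)&(W[:,:,0]<640)
print('plate',rect(P,k,10))
# piece by depth
k=(W[:,:,2]>135)&(W[:,:,2]<160)&(W[:,:,1]<-60)&(W[:,:,1]>-220)&(W[:,:,0]>580)&(W[:,:,0]<700)
print('piece',rect(P,k,144),np.median(W[k],0))
E
```

```text
gauge_block 0.66 (array([571.5,  76.2]), array([30.8, 50.5], dtype=float32), np.float32(44.8)) z med 20.80194345334894
gauge_block 0.63 (array([723.7, 230.6]), array([31.2, 54.7], dtype=float32), np.float32(33.7)) z med 20.076108199682864
camera_stand 0.77 (array([583.9, 356.2]), array([139.7, 418.8], dtype=float32), np.float32(80.9)) z med 11.597430033617108
camera_stand 0.4 (array([601.8, 432.3]), array([101.2, 151.3], dtype=float32), np.float32(67.0)) z med 170.7749682595155
test_piece 0.96 (array([ 632.9, -130.5]), array([ 24.7, 105.3], dtype=float32), np.float32(89.7)) z med 144.437953527582
machine_vice 0.67 (array([ 576., -119.]), array([159.5, 222.3], dtype=float32), np.float32(1.0)) z med 65.10456100025158
mark 113 (array([560.8, 192. ]), array([52.6, 66.3], dtype=float32), np.float32(17.2))
plate (array([561.4, 294.4]), array([155. , 298.1], dtype=float32), np.float32(88.2))
piece (array([ 635.4, -132.9]), array([ 19.8, 110. ], dtype=float32), np.float32(89.7)) [ 635.05273092 -133.90592803  144.66299897]
```

```bash
python3 - <<'E'
from h import *
togo([467,77,245],44)
P=load('wrist0');print('cam',-P['R'].T@P['t'], 'axis',P['R'][2]); p,R,o=pose(); print(R.T@(-P['R'].T@P['t']-p), R.T@P['R'][2])
E
```

```text
t 0.90 tcp [ 177.  -494.3  245.3] yaw -70.3 tilt 0.000 grip 0.996 q6 1.57
 tool-frame shift (m, before turn): [-4.401e-01 -4.656e-01  3.000e-04] world [ 2.900e+02  5.713e+02 -3.000e-01]
 turn about tool z 1.1466 rad  shift after turn [-6.055e-01  2.095e-01  3.000e-04]
cam [ 241.5526136  -471.17914918  375.24387542] axis [-0.25511245 -0.09148693 -0.96257352]
[ 2.62325043e-02 -6.86061928e+01 -1.29917216e+02] [8.55674263e-05 2.71010262e-01 9.62576454e-01]
```

arm_command:
  steps: [-0.04,-0.042,0,0,-0.04,-0.042,0,0,-0.04,-0.042,0,0,-0.04,-0.042,0,0,-0.04,-0.042,0,0,-0.04,-0.042,0,0,-0.04,-0.042,0,0,-0.04,-0.042,0,0]

```text
t: 1.9
tool_pos: [386.2, -78.0, 245.7]
orientation: [-2.568, 1.809, -0.002]
ft_force: [1.3, -0.6, -0.3]
grip_width: 1.0
```

arm_command:
  steps: [-0.04,-0.042,0,0,-0.04,-0.042,0,0,-0.04,-0.045,0,0,0,0,0,0.18,0,0,0,0.18,0,0,0,0.18,0,0,0,0.18,0,0,0,0.18]

```text
t: 2.9
tool_pos: [441.8, -101.4, 245.5]
orientation: [-1.773, 2.473, 0.184]
ft_force: [-0.1, 0.5, -0.3]
grip_width: 1.002
```

arm_command:
  steps: [0,0,0,0.18,0,0,0,0.07,0,0,0,0]

```text
t: 3.28
tool_pos: [414.0, -156.8, 245.3]
orientation: [-1.54, 2.59, 0.253]
ft_force: [0.7, -0.2, 0.3]
grip_width: 1.0
```

```bash
python3 - <<'E'
from h import *
snap('wrist','w1')
togo([467,77,245],44)
for l in ['gauge_block','bar_end']:
    for s in silhouettes('wrist',l)[:3]:
        P=load('w1');k=s['mask'];V,U=np.nonzero(k);W=bp(P,U.astype(float),V.astype(float),P['d'][k].astype(float))
        print(l,round(s['p'],2),np.round(s['extent']),rect(P,k,20),np.median(W,0).round(1))
E
```

```text
t 3.33 tcp [ 414.4 -155.9  245.4] yaw -118.9 tilt 0.205 grip 1.003 q6 3.14
 tool-frame shift (m, before turn): [-0.2253  0.0626  0.0485] world [ 52.6 232.9  -0.4]
 turn about tool z 0.2987 rad  shift after turn [-0.1961  0.1274  0.0484]
gauge_block 0.82 [168. 176. 199. 217.] (array([467.1,  76.5]), array([40.1, 60.2], dtype=float32), np.float32(132.0)) [468.   76.4  20.8]
gauge_block 0.79 [  0.  67.  21. 100.] (array([703.9, 212.3]), array([32. , 40.6], dtype=float32), np.float32(126.2)) [709.3 219.   13.7]
gauge_block 0.73 [119. 110. 162. 148.] (array([570.1,  71.2]), array([37.9, 63. ], dtype=float32), np.float32(43.2)) [570.3  71.4  20.8]
bar_end 0.92 [242.  61. 339. 167.] (array([ 479. , -108.8]), array([112.7, 124. ], dtype=float32), np.float32(138.5)) [ 475.2 -126.5   76.2]
```

View pics/w1.png

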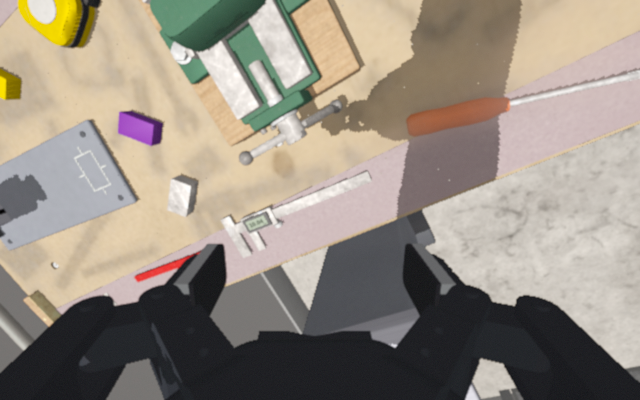

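arm_command:
  steps: [0,0,0,-0.18,0,0,0,-0.18,0,0,0,-0.18,0,0,0,-0.18,0,0,0,-0.18]

```text
t: 4.05
tool_pos: [415.0, -154.3, 245.5]
orientation: [-2.477, 1.618, 0.147]
ft_force: [-0.3, 0.7, -0.2]
grip_width: 1.0
```

```bash
python3 - <<'E'
from h import *
togo([467,77,245],44)
E
```

```text
t 4.05 tcp [ 415.  -154.3  245.5] yaw -65.8 tilt 0.205 grip 1.000 q6 2.23
 tool-frame shift (m, before turn): [-0.1865 -0.1383  0.0481] world [ 52.  231.3  -0.5]
 turn about tool z 1.2253 rad  shift after turn [-0.1948  0.1331  0.0233]
```

```bash
cat >> h.py <<'E'
def js():
    o=r.get_obs();q=o['joint_positions'];R=Ro.from_rotvec(o['orientation']).as_matrix()
    print('t %.2f q'%o['t'],np.round(q,3),'pitch err %.3f'%(q[1]-q[2]+q[3]-np.pi/2),'q5 %.3f'%q[4],'toolz',np.round(R[:,2],3),'tcp',np.round(o['tool_pos'],1))
E
python3 - <<'E'
from h import *
js()
E
```

```text
t 4.05 q [-0.485  0.176 -0.267  1.211  0.187  2.235] pitch err 0.083 q5 0.187 toolz [ 0.015  0.203 -0.979] tcp [ 415.  -154.3  245.5]
```

```bash
python3 - <<'E'
from h import *
togo([430,0,280])
E
```

```text
t 4.05 tcp [ 415.  -154.3  245.5] yaw -65.8 tilt 0.205 grip 1.000 q6 2.23
 tool-frame shift (m, before turn): [-0.1386 -0.0776 -0.0023] world [ 15.  154.3  34.5]
```

arm_command:
  steps: [-0.046,-0.026,-0.001,0,-0.046,-0.026,-0.001,0,-0.046,-0.026,0,0,0,0,0,-0.18,0,0,0,-0.18,0,0,0,-0.18,0,0,0,-0.18,0,0,0,-0.18]

```text
t: 5.05
tool_pos: [431.5, -0.3, 279.7]
orientation: [-2.913, 0.376, 0.016]
ft_force: [0.9, -0.3, 0.1]
grip_width: 0.999
```

arm_command:
  steps: [0,0,0,-0.18,0,0,0,-0.18,0,0,0,-0.18,0,0,0,-0.18,0,0,0,-0.18,0,0,0,-0.18,0,0,0,-0.18,0,0,0,-0.18]

```text
t: 6.05
tool_pos: [431.5, -0.4, 279.7]
orientation: [-2.469, -1.659, -0.189]
ft_force: [0.8, -0.5, 0.4]
grip_width: 0.999
```

arm_command:
  steps: [0,0,0,-0.18,0,0,0,-0.18,0,0,0,-0.18,0,0,0,-0.18,0,0,0,-0.18,0,0,0,-0.18,0,0,0,-0.18,0,0,0,-0.18]

```text
t: 7.05
tool_pos: [431.5, -0.4, 279.7]
orientation: [-0.792, -2.985, -0.312]
ft_force: [-0.5, 0.5, -0.0]
grip_width: 1.001
```

```bash
python3 - <<'E'
from h import *
js()
E
```

```text
t 7.05 q [-0.145  0.091 -0.278  1.217  0.204 -1.199] pitch err 0.015 q5 0.204 toolz [ 0.015  0.203 -0.979] tcp [ 4.315e+02 -4.000e-01  2.797e+02]
```

arm_command:
  steps: [0,0,0,-0.18,0,0,0,-0.18,0,0,0,-0.18,0,0,0,-0.18,0,0,0,-0.18,0,0,0,-0.18,0,0,0,-0.18,0,0,0,-0.18]

```text
t: 8.05
tool_pos: [431.5, -0.4, 279.7]
orientation: [-1.345, 2.71, 0.267]
ft_force: [-0.3, 0.8, 0.4]
grip_width: 1.0
```

arm_command:
  steps: [0,0,0,-0.18,0,0,0,-0.18,0,0,0,-0.1,0,0,0,-0.05]

```text
t: 8.55
tool_pos: [431.6, 0.2, 279.7]
orientation: [-1.955, 2.261, 0.216]
ft_force: [0.0, 0.3, 0.2]
grip_width: 1.002
```

```bash
python3 - <<'E'
from h import *
js()
E
```

```text
t 8.55 q [-0.144  0.091 -0.278  1.217  0.204 -3.142] pitch err 0.014 q5 0.204 toolz [ 0.015  0.202 -0.979] tcp [4.316e+02 2.000e-01 2.797e+02]
```

arm_command:
  steps: [0,0,0,-0.1,0,0,0,-0.1]

```text
t: 8.8
tool_pos: [433.8, 48.3, 279.6]
orientation: [-2.122, 2.128, 0.148]
ft_force: [0.0, -1.1, -0.4]
grip_width: 1.002
```

```bash
python3 - <<'E'
from h import *
js()
E
```

```text
t 8.80 q [-3.000e-03  7.300e-02 -2.920e-01  1.181e+00  1.630e-01 -3.141e+00] pitch err -0.024 q5 0.163 toolz [ 0.025  0.162 -0.986] tcp [433.8  48.3 279.6]
```

arm_command:
  steps: [0,0,0,-0.1,0,0,0,-0.1,0,0,0,-0.1,0,0,0,-0.1]

```text
t: 9.3
tool_pos: [417.1, 142.9, 279.6]
orientation: [-2.433, 1.825, 0.016]
ft_force: [-0.1, -0.2, -0.0]
grip_width: 1.004
```

```bash
python3 - <<'E'
from h import *
js(); togo([450,0,280])
E
```

```text
t 9.30 q [ 0.282  0.047 -0.315  1.135  0.069 -3.141] pitch err -0.074 q5 0.069 toolz [ 0.052  0.087 -0.995] tcp [417.1 142.9 279.6]
t 9.30 tcp [417.1 142.9 279.6] yaw -73.6 tilt 0.101 grip 1.004 q6 -3.14
 tool-frame shift (m, before turn): [ 0.146   0.008  -0.0111] world [  32.9 -142.9    0.4]
```

arm_command:
  steps: [0,0,0,0.18,0,0,0,0.18,0,0,0,0.18,0,0,0,0.18,0,0,0,0.18]

```text
t: 9.93
tool_pos: [417.1, 142.2, 279.6]
orientation: [-1.392, 2.719, 0.084]
ft_force: [-0.0, 0.3, -0.1]
grip_width: 1.003
```

```bash
python3 - <<'E'
from h import *
js(); togo([385,-240,290])
E
```

```text
t 9.93 q [ 0.28   0.047 -0.315  1.136  0.07  -2.235] pitch err -0.073 q5 0.070 toolz [ 0.051  0.087 -0.995] tcp [417.1 142.2 279.6]
t 9.93 tcp [417.1 142.2 279.6] yaw -125.8 tilt 0.101 grip 1.003 q6 -2.23
 tool-frame shift (m, before turn): [ 0.326  -0.1971 -0.0454] world [ -32.1 -382.2   10.4]
```

arm_command:
  steps: [0.0466,-0.0282,-0.0065,0,0.0466,-0.0282,-0.0065,0,0.0466,-0.0282,-0.0065,0,0.0466,-0.0282,-0.0065,0,0.0466,-0.0282,-0.0065,0,0.0466,-0.0282,-0.0065,0,0.0466,-0.0282,-0.0065,0]

```text
t: 10.8
tool_pos: [387.9, -241.2, 290.5]
orientation: [-1.394, 2.719, 0.081]
ft_force: [1.0, -0.0, -0.2]
grip_width: 0.999
```

```bash
python3 - <<'E'
from h import *
js()
E
```

```text
t 10.80 q [-0.623  0.131 -0.19   1.258  0.1   -3.142] pitch err 0.008 q5 0.100 toolz [ 0.051  0.086 -0.995] tcp [ 387.9 -241.2  290.5]
```

arm_command:
  steps: [0,0,0,-0.1,0,0,0,-0.1,0,0,0,-0.1,0,0,0,-0.1,0,0,0,0]

```text
t: 11.42
tool_pos: [431.5, -149.2, 290.3]
orientation: [-1.796, 2.551, -0.008]
ft_force: [-0.0, -0.1, -0.3]
grip_width: 0.999
```

```bash
python3 - <<'E'
from h import *
js()
E
```

```text
t 11.43 q [-0.343  0.113 -0.208  1.233  0.015 -3.141] pitch err -0.017 q5 0.015 toolz [ 0.021  0.008 -1.   ] tcp [ 431.5 -149.2  290.3]
```

```bash
python3 - <<'E'
from h import *
togo([467,77,200],44)
E
```

```text
t 11.43 tcp [ 431.5 -149.2  290.3] yaw -109.7 tilt 0.023 grip 0.999 q6 -3.14
 tool-frame shift (m, before turn): [-0.2236  0.0444  0.0929] world [ 35.5 226.2 -90.3]
 turn about tool z 0.4591 rad  shift after turn [-0.1813  0.1396  0.0906]
```

arm_command:
  steps: [-0.0447,0.0089,0.0186,0,-0.0447,0.0089,0.0186,0,-0.0447,0.0089,0.0186,0,-0.0447,0.0089,0.0186,0,-0.0447,0.0089,0.0186,0,0,0,0,0.153,0,0,0,0.153,0,0,0,0.153]

```text
t: 12.42
tool_pos: [467.2, 74.6, 199.7]
orientation: [-1.155, 2.898, -0.001]
ft_force: [0.5, 0.0, -0.5]
grip_width: 1.001
```

```bash
python3 - <<'E'
from h import *
js()
snap('wrist','w2');snap('scene','s2')
P=load('w2')
for s in silhouettes('wrist','gauge_block')[:4]:
        k=s['mask'];V,U=np.nonzero(k);W=bp(P,U.astype(float),V.astype(float),P['d'][k].astype(float))
        print(round(s['p'],2),np.round(s['extent']),rect(P,k,20),np.median(W,0).round(1))
        t=W[W[:,2]>17]; (c,wh,a)=cv2.minAreaRect(t[:,:2].astype(np.float32)); print('  toponly',np.round(c,1),np.round(wh,1),round(a,1))
E
```

```text
t 12.43 q [ 0.155  0.182 -0.365  1.002  0.005 -2.174] pitch err -0.022 q5 0.005 toolz [ 0.021  0.008 -1.   ] tcp [467.2  74.6 199.7]
0.94 [217.  95. 267. 130.] (array([571.3,  76.6]), array([30. , 53.2], dtype=float32), np.float32(42.2)) [571.3  76.6  21.3]
  toponly [551.5  58.8] [105.9  29.9] 41.9
0.84 [  0. 100.  68. 140.] (array([722.2, 230.3]), array([33.6, 67.8], dtype=float32), np.float32(34.8)) [722.2 230.3  20.8]
  toponly [623.7 144.5] [327.5  34.4] 41.1
0.65 [297. 159. 330. 210.] (array([468.5,  81.9]), array([29.8, 51.6], dtype=float32), np.float32(134.1)) [469.2  80.7  21.4]
  toponly [484.5  65.4] [29.8 97.6] 44.1
```

View pics/w2.png

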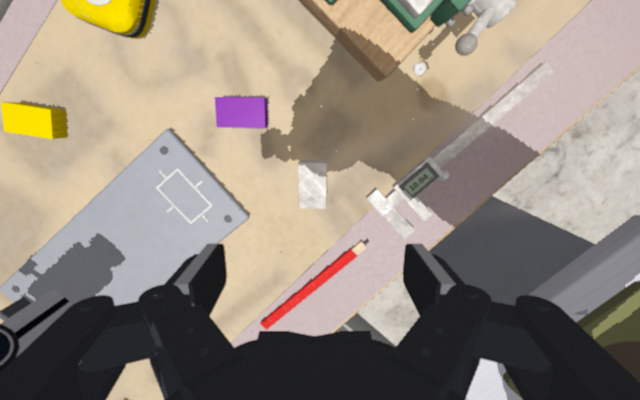

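View pics/s2.png

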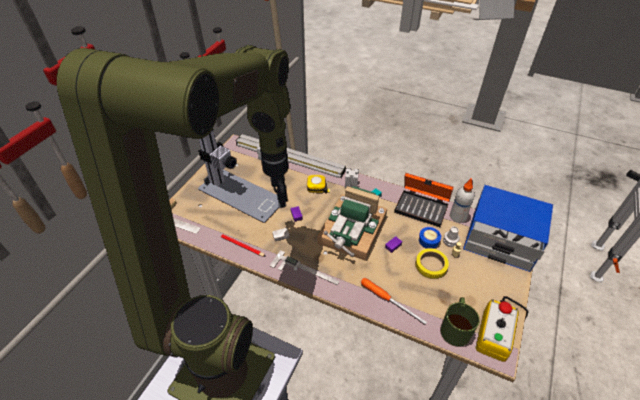

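```bash
python3 - <<'E'
from h import *
P=load('w2');im=P['im'];hsv=cv2.cvtColor(im,cv2.COLOR_RGB2HSV)
c=im[140:240,140:345][:,:,::-1];cv2.imwrite('pics/cropC.png',cv2.resize(c,None,fx=3.9,fy=3.9,interpolation=cv2.INTER_CUBIC))
k=np.zeros((400,640),bool);k[155:235,148:225]=1
k&=(hsv[:,:,1]<25)&(hsv[:,:,2]>185)
V,U=np.nonzero(k);X=onplane(P,np.stack([U,V],-1),10)[:,:2]
# rotate into stand frame; search angle
best=None
for a in np.arange(70,100,.5):
    for _ in [0]:
        ca,sa=np.cos(np.radians(a)),np.sin(np.radians(a)); x=X@[ca,sa];y=X@[-sa,ca]
        h=np.histogram(x,bins=np.arange(x.min()-1,x.max()+2,1))[0];g=np.histogram(y,bins=np.arange(y.min()-1,y.max()+2,1))[0]
        sc=(h**2).sum()+(g**2).sum()
        if best is None or sc>best[0]: best=(sc,a,x,y,h,g)
sc,a,x,y,h,g=best;print(len(X),a,'x bins',x.min().round(1)-1,h,'y',y.min().round(1)-1,g)
ca,sa=np.cos(np.radians(a)),np.sin(np.radians(a))
# plate via top depth & edges
V,U=np.nonzero((P['d']>0)); W=bp(P,U.astype(float),V.astype(float),P['d'][V,U].astype(float))
def med(m): return np.median(W[m],0).round(2)
for n,(u,v) in {'plate':(130,200),'bench':(280,140),'gb':(313,183),'mark':(190,185)}.items():
    m=(abs(U-u)<5)&(abs(V-v)<5);print(n,med(m))
E
```

```text
5442 85.0 x bins 201.9 [  0  40  37  40  55  64  51  45  46  59  85  50  51  52  53 109  56  57
  58  58  95  85  62  62  70  83  83  82  80  84  85  84  84  84  94  92
  89  88  81  85  86  84  82  80  79  78  76  74  73  71  70  70  69  66
  64  63  62  60  58  61  58  55  53  53  51  50  49  49  47  44  44  42
  41  40  38  38  35  34  35  32  32  30  29  28  25  24  23  22  20  20
  20  18  16  15  14  12  12  10  10   8   7   5   4   3   2   1   0] y -601.5 [ 0  3  3  9  6  9 15 10 23 13 14 31 17 30 27 21 45 24 25 53 28 29 61 32
 66 35 36 75 39 45 73 45 55 66 51 60 62 58 63 61 65 65 61 66 71 61 69 70
 66 69 71 70 73 71 70 77 75 70 78 78 75 78 74 76 75 72 72 74 69 68 70 68
 64 67 66 62 61 65 58 59 60 58 56 58 58 53 52 53 51 49 44 47 43 42 40 39
 37 36 34 31 31 31 27 26 23 20 18 20 19 16 14 15 12 10 10  7  5  5  4  1
  0]
plate [603.74 238.22  11.26]
bench [525.78  72.97   1.52]
gb [469.45  79.44  21.43]
mark [565.05 176.89  11.28]
```

View pics/cropC.png

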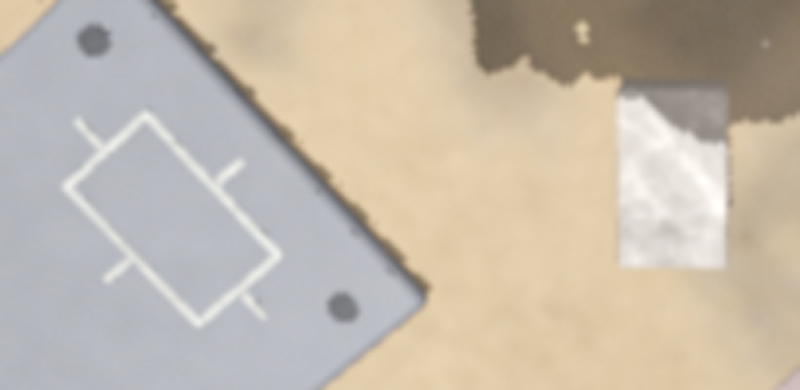

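```bash
python3 - <<'E'
from h import *
P=load('w2')
c=np.array([[147,112],[65,187],[198,326],[281,254]])/3.9+140
for z in (10,11.3):
    X=onplane(P,c,z)[:,:2];print(X.round(1),'ctr',X.mean(0).round(1)); e=X[2]-X[1],X[3]-X[2],X[1]-X[0],X[3]-X[0]; print([ (np.linalg.norm(v).round(1),np.degrees(np.arctan2(v[1],v[0])).round(1)) for v in e])
b=np.array([[618,92],[618,267],[726,267],[727,92]])/3.9+140
for z in (20,21.4):
    X=onplane(P,b,z)[:,:2];print('gb ctr',X.mean(0).round(1)); e=X[1]-X[0],X[2]-X[3],X[3]-X[0]; print([ (np.linalg.norm(v).round(1),np.degrees(np.arctan2(v[1],v[0])).round(1)) for v in e])
# plate edges line fit by top0 canny: use colour
T=load('top0')
ct=np.array([[160,147],[545,190],[525,353],[135,305]])/3.5+[105,130]
X=onplane(T,ct,10)[:,:2]; print('plate',X.round(0), [np.degrees(np.arctan2(*(v[::-1]))).round(1) for v in (X[0]-X[1],X[3]-X[2],X[1]-X[2])])
cm=np.array([[467,228],[513,237],[503,305],[457,297]])/3.5+[105,130]
print('mark top',onplane(T,cm,10)[:,:2].mean(0))
cb=np.array([[587,395],[632,352],[660,377],[615,420]])/3.5+[105,130];print('gb top',onplane(T,cb,20)[:,:2].mean(0))
X=onplane(P,c,11.3)[:,:2].mean(0); G=onplane(P,b,21.4)[:,:2].mean(0)
togo([*G,20],44)
E
```

```text
[[586.2 172.4]
 [590.3 206.4]
 [536.8 213.7]
 [532.8 179. ]] ctr [561.5 192.9]
[(np.float64(54.0), np.float64(172.2)), (np.float64(34.9), np.float64(-96.6)), (np.float64(34.2), np.float64(83.1)), (np.float64(53.8), np.float64(172.9))]
[[585.9 171.8]
 [590.  205.7]
 [536.7 212.9]
 [532.7 178.4]] ctr [561.3 192.2]
[(np.float64(53.8), np.float64(172.2)), (np.float64(34.7), np.float64(-96.6)), (np.float64(34.1), np.float64(83.1)), (np.float64(53.6), np.float64(172.9))]
gb ctr [467.1  82.9]
[(np.float64(49.4), np.float64(132.7)), (np.float64(49.3), np.float64(133.8)), (np.float64(29.3), np.float64(-136.3))]
gb ctr [467.3  82.6]
[(np.float64(49.1), np.float64(132.7)), (np.float64(49.0), np.float64(133.8)), (np.float64(29.2), np.float64(-136.3))]
plate [[656. 448.]
 [620. 143.]
 [492. 157.]
 [531. 464.]] [np.float64(83.3), np.float64(82.8), np.float64(-6.4)]
mark top [560.03314191 189.4703066 ]
gb top [466.22089962  79.47840706]
t 12.57 tcp [467.3  74.4 199.8] yaw -136.2 tilt 0.022 grip 0.999 q6 -2.18
 tool-frame shift (m, before turn): [-0.0021  0.0075  0.1798] world [ 1.000e-01  8.200e+00 -1.798e+02]
 turn about tool z -0.0027 rad  shift after turn [-0.0021  0.0075  0.1798]
```

arm_command:
  steps: [-0.0005,0.0034,0.045,0,-0.0005,0.0034,0.045,0,0,0,0.045,0,0,0,0.025,0,0,0,0,0]
  gripper: 60

```text
t: 13.2
tool_pos: [464.8, 80.8, 38.1]
orientation: [-1.165, 2.898, 0.001]
ft_force: [0.1, 0.2, 0.1]
grip_width: 0.601
```

```bash
python3 - <<'E'
from h import *
snap('wrist','w3')
togo([466.7,81,17],44)
E
```

```text
t 13.25 tcp [466.1  81.   39.4] yaw -136.2 tilt 0.021 grip 0.602 q6 -2.17
 tool-frame shift (m, before turn): [ 0.     -0.0002  0.0224] world [  0.6  -0.  -22.4]
 turn about tool z -0.0040 rad  shift after turn [ 0.     -0.0002  0.0224]
```

View pics/w3.png

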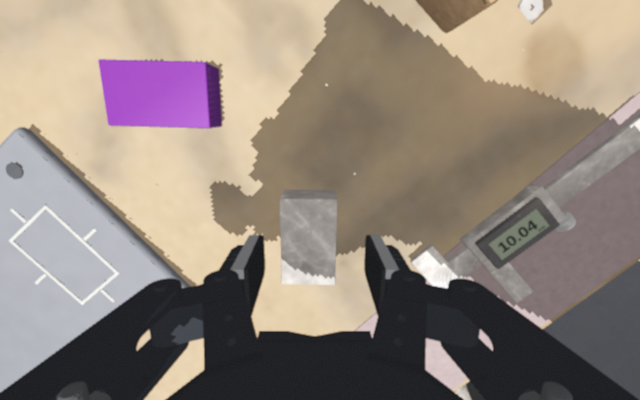

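```bash
python3 - <<'E'
from h import *
P=load('w3')
b=np.array([[281,198],[336,200],[334,284],[281,283]])
print(onplane(P,b,20).mean(0),onplane(P,b,21).mean(0))
p,R,o=pose(); print('tcp axis at block height px',pr(P,p+R[:,2]*19), pr(P,p), pr(P,p+R[:,2]*14))
for u,v in [(308,238),(308,215),(100,270),(450,250)]: print(bp(P,float(u),float(v),float(P['d'][v,u])).round(1))
E
```

```text
[467.97348804  82.75213187  20.        ] [468.25752363  82.39926348  21.        ]
tcp axis at block height px [311.99857385 243.13722077] [311.81438988 260.00045852] [311.95429862 247.19090554]
[470.4  80.1  21.6]
[479.2  70.8  21.3]
[542.2 184.6  11.6]
[398.1  32.5   2. ]
```

arm_command:
  steps: [0,-0.002,0.014,0,0,0,0.0085,0,0,0,0,0]

```text
t: 13.62
tool_pos: [468.1, 79.8, 16.9]
orientation: [-1.161, 2.896, -0.0]
ft_force: [-0.9, 1.0, 0.5]
grip_width: 0.602
```

arm_command:
  steps: [0,0,0,0,0,0,0,0,0,0,0,0,0,0,0,0]
  gripper: 0

```text
t: 14.12
tool_pos: [469.0, 80.1, 17.9]
orientation: [-1.16, 2.894, -0.001]
ft_force: [-0.1, 0.4, 5.5]
grip_width: 0.331
```

```bash
python3 - <<'E'
from h import *
togo([560.7,191,80],83.1)
E
```

```text
t 14.12 tcp [469.   80.1  17.9] yaw -136.3 tilt 0.024 grip 0.331 q6 -2.17
 tool-frame shift (m, before turn): [-0.1442  0.0162 -0.0592] world [ 91.7 110.9  62.1]
 turn about tool z -0.6876 rad  shift after turn [-0.1224 -0.0783 -0.0588]
```

arm_command:
  steps: [0,0,-0.03,0,-0.0481,0.0054,-0.0097,0,-0.0481,0.0054,-0.0097,0,-0.0481,0.0054,-0.0097,0,0,0,0,-0.172,0,0,0,-0.172,0,0,0,-0.172,0,0,0,-0.172]

```text
t: 15.12
tool_pos: [559.6, 190.6, 78.3]
orientation: [-2.078, 2.331, -0.011]
ft_force: [0.2, -0.5, -1.3]
grip_width: 0.334
```

```bash
python3 - <<'E'
from h import *
js()
togo([560.7,191,29],83.1)
snap('wrist','w4')
E
```

```text
t 15.12 q [ 3.280e-01  4.730e-01 -2.740e-01  8.030e-01  1.000e-03 -2.699e+00] pitch err -0.020 q5 0.001 toolz [ 0.019  0.007 -1.   ] tcp [559.6 190.6  78.3]
t 15.12 tcp [559.6 190.6  78.3] yaw -96.6 tilt 0.020 grip 0.334 q6 -2.70
 tool-frame shift (m, before turn): [-0.0001 -0.0002  0.0493] world [  1.1   0.4 -49.3]
 turn about tool z 0.0061 rad  shift after turn [-0.0001 -0.0002  0.0493]
```

View pics/w4.png

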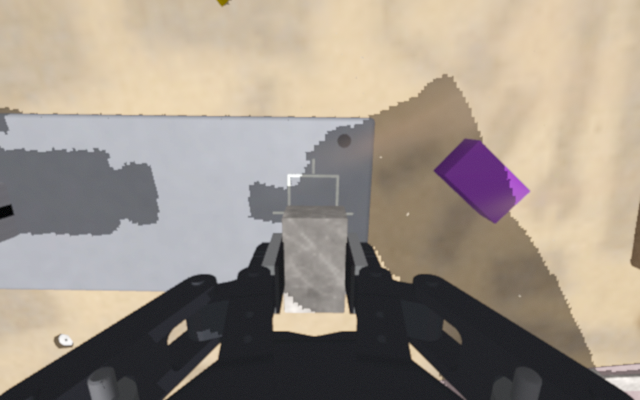

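```bash
python3 - <<'E'
from h import *
P=load('w4');im=P['im']
cv2.imwrite('pics/cropD.png',cv2.resize(im[160:320,240:390][:,:,::-1],None,fx=3.7,fy=3.7,interpolation=cv2.INTER_CUBIC))
for u,v in [(313,240),(313,280),(300,195),(330,195)]: print(u,v,bp(P,float(u),float(v),float(P['d'][v,u])).round(1))
E
```

```text
313 240 [570.8 189.8  80.1]
313 280 [551.3 192.1  82. ]
300 195 [576.  199.1  11.8]
330 195 [573.8 178.7  12.2]
```

View pics/cropD.png

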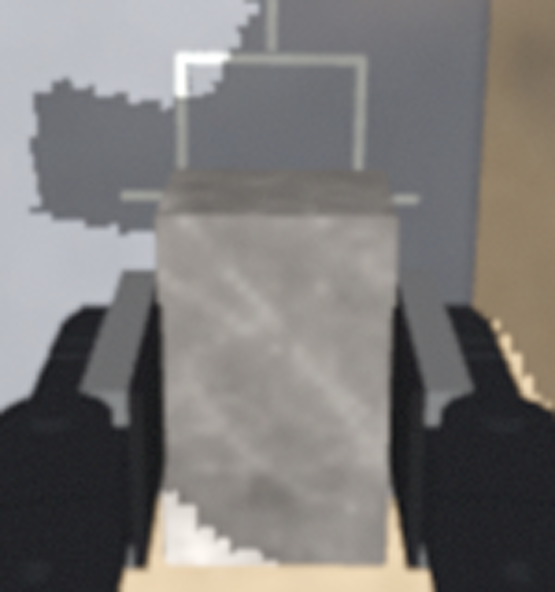

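```bash
python3 - <<'E'
from h import *
P=load('w4'); f=lambda a:np.array(a,float)/3.7+[240,160]
B=onplane(P,f([[157,212],[397,212],[387,563],[163,563]]),81);print('block',B[:,:2].round(1),B.mean(0).round(1))
M=onplane(P,f([[122,195],[418,200],[175,55],[366,57]]),11.3);print('mark ctr',M[:2].mean(0),'far edge',M[2:].mean(0), 'ctr from far edge', M[2:].mean(0)[:2]-26.5*np.array([np.sin(np.radians(83.1)),-np.cos(np.radians(83.1))]))
e=M[2]-M[3];print(np.degrees(np.arctan2(e[1],e[0])))
p,R,o=pose(); D=M[:2].mean(0)-B.mean(0); D[2]=29-p[2]
print(D, R.T@D/1000)
E
```

```text
block [[583.8 202.3]
 [580.5 173. ]
 [531.3 178.6]
 [534.5 208.5]] [557.5 190.6  81. ]
mark ctr [561.73204279 191.84176464  11.3       ] far edge [588.64466661 188.63087356  11.3       ] ctr from far edge [562.33659705 191.81449979]
82.96185912833121
[  4.21385566   1.2259448  -49.28370825] [-0.00122559 -0.00315608  0.04936274]
```

arm_command:
  steps: [-0.001,-0.0028,0.025,0,0,0,0.018,0,0,0,0.0065,0,0,0,0,0]

```text
t: 15.68
tool_pos: [563.9, 191.7, 29.4]
orientation: [-2.069, 2.337, -0.012]
ft_force: [0.4, -0.2, -1.7]
grip_width: 0.334
```

arm_command:
  steps: [0,0,0,0,0,0,0,0,0,0,0,0]
  gripper: 55

```text
t: 16.05
tool_pos: [564.8, 192.1, 30.4]
orientation: [-2.069, 2.334, -0.013]
ft_force: [0.1, -0.2, -0.0]
grip_width: 0.546
```

arm_command:
  steps: [0,0,-0.05,0,0,0,-0.06,0,0,0,-0.06,0,0,0,-0.03,0]

```text
t: 16.55
tool_pos: [561.6, 190.8, 234.2]
orientation: [-2.066, 2.331, -0.016]
ft_force: [0.7, 0.4, -0.2]
grip_width: 0.548
```

```bash
python3 - <<'E'
from h import *
js()
snap('wrist','w5');snap('top','t5')
P=load('w5');im=P['im']
cv2.imwrite('pics/w5b.png',cv2.resize(im[120:300,180:440][:,:,::-1],None,fx=3,fy=3,interpolation=cv2.INTER_CUBIC))
E
```

```text
t 16.55 q [ 3.270e-01  3.610e-01 -2.100e-02  1.160e+00  1.000e-03 -2.694e+00] pitch err -0.029 q5 0.001 toolz [ 0.027  0.01  -1.   ] tcp [561.6 190.8 234.2]
```

View pics/w5b.png

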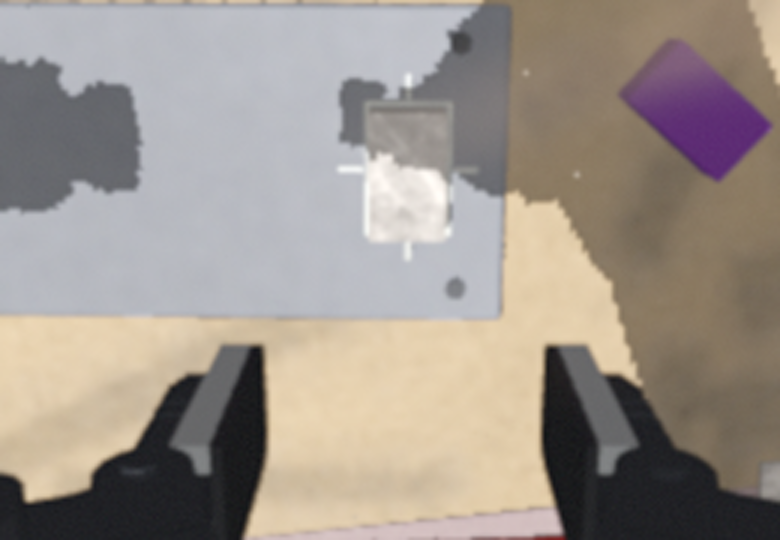

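arm_command:
  steps: [0,0,0,0.182,0,0,0,0.182,0,0,0,0.182,0,0,0,0.182,0,0,0,0.182,0,0,0,0.182,0,0,0,0.182,0,0,0,0.182]
  gripper: 100

```text
t: 17.65
tool_pos: [559.4, 190.1, 228.3]
orientation: [0.018, 3.123, 0.012]
ft_force: [0.0, 0.6, -0.1]
grip_width: 0.998
```

```bash
python3 - <<'E'
from h import *
js(); togo([540,-120,280],180)
E
```

```text
t 17.65 q [ 3.270e-01  3.660e-01 -2.900e-02  1.156e+00  1.000e-03 -1.232e+00] pitch err -0.020 q5 0.001 toolz [ 0.019  0.007 -1.   ] tcp [559.4 190.1 228.3]
t 17.65 tcp [559.4 190.1 228.3] yaw 179.3 tilt 0.020 grip 0.998 q6 -1.23
 tool-frame shift (m, before turn): [ 0.0149 -0.3099 -0.0544] world [ -19.4 -310.1   51.7]
 turn about tool z -0.0116 rad  shift after turn [ 0.0185 -0.3097 -0.0544]
```

arm_command:
  steps: [0.003,-0.0516,-0.009,0,0.003,-0.0516,-0.009,0,0.003,-0.0516,-0.009,0,0.003,-0.0516,-0.009,0,0.003,-0.0516,-0.009,0,0.003,-0.0516,-0.009,-0.012,0,0,0,0]

```text
t: 18.52
tool_pos: [538.9, -122.9, 280.2]
orientation: [-0.002, 3.121, 0.011]
ft_force: [-0.9, 0.5, -0.3]
grip_width: 1.0
```

```bash
python3 - <<'E'
from h import *
js(); snap('wrist','w6')
for l in ['bar_end','test_piece','machine_vice']:
    for s in silhouettes('wrist',l)[:2]: print(l,round(s['p'],2),s['extent'])
E
```

```text
t 18.52 q [-0.231  0.283 -0.015  1.254  0.012 -1.802] pitch err -0.018 q5 0.012 toolz [ 0.02   0.007 -1.   ] tcp [ 538.9 -122.9  280.2]
bar_end 0.82 [315.1, 124.2, 386.4, 225.7]
test_piece 0.61 [196.2, 117.0, 238.2, 235.8]
machine_vice 0.95 [171.0, 93.5, 386.5, 230.7]
```

View pics/w6.png

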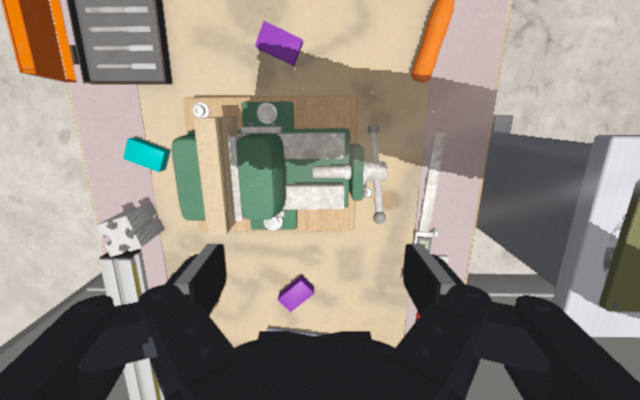

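```bash
python3 - <<'E'
from h import *
for f in ['w6','t5']:
    P=load(f);d=P['d'].astype(float);V,U=np.mgrid[0:400,0:640];W=bp(P,U.astype(float),V.astype(float),d)
    k=(d>0)&(W[...,2]>135)&(W[...,2]<160)&(W[...,1]<-60)&(W[...,1]>-220)&(W[...,0]>600)&(W[...,0]<680)
    if k.sum(): print(f,'piece',rect(P,k,144),np.median(W[k],0).round(1),W[k].min(0).round(1),W[k].max(0).round(1))
    b=(d>0)&(W[...,0]>464)&(W[...,0]<488)&(W[...,1]<-60)&(W[...,1]>-200)&(W[...,2]>30)&(W[...,2]<130)
    X=W[b]; o=np.argsort(X[:,1]); X=X[o]
    for y0 in range(-190,-60,6):
        m=(X[:,1]>=y0)&(X[:,1]<y0+6)
        if m.sum()>2: print(y0,m.sum(),'x %.0f ztop %.0f zmed %.0f'%(np.median(X[m,0]),np.percentile(X[m,2],95),np.median(X[m,2])))
    j=(d>0)&(abs(W[...,2]-113)<6)&(W[...,0]>520)&(W[...,0]<720)&(W[...,1]<-60)&(W[...,1]>-190)
    print('jaw tops',W[j].min(0).round(0),W[j].max(0).round(0))
E
```

```text
w6 piece (array([ 635.1, -131.3]), array([ 22.5, 109.1], dtype=float32), np.float32(90.7)) [ 634.6 -136.   145.5] [ 625.8 -185.8  135. ] [646.5 -76.8 148. ]
-178 43 x 474 ztop 46 zmed 43
-172 56 x 474 ztop 46 zmed 44
-166 38 x 473 ztop 50 zmed 47
-160 41 x 473 ztop 54 zmed 52
-154 38 x 473 ztop 58 zmed 56
-148 44 x 473 ztop 62 zmed 60
-142 51 x 473 ztop 73 zmed 65
-136 140 x 476 ztop 81 zmed 78
-130 111 x 476 ztop 83 zmed 81
-124 102 x 476 ztop 84 zmed 81
-118 81 x 474 ztop 83 zmed 79
-112 48 x 473 ztop 88 zmed 85
-106 73 x 474 ztop 91 zmed 88
-100 46 x 472 ztop 96 zmed 93
-94 50 x 472 ztop 99 zmed 97
-88 80 x 472 ztop 108 zmed 104
-82 60 x 473 ztop 109 zmed 107
-76 10 x 473 ztop 107 zmed 105
jaw tops [ 581. -186.  107.] [687. -77. 119.]
t5 piece (array([ 635.4, -132.9]), array([ 19.8, 110. ], dtype=float32), np.float32(89.7)) [ 635.  -134.2  144.8] [ 625.1 -188.1  135.2] [645.6 -77.8 150.6]
-178 9 x 471 ztop 47 zmed 43
-172 12 x 472 ztop 46 zmed 42
-166 6 x 471 ztop 53 zmed 48
-160 7 x 471 ztop 52 zmed 51
-154 7 x 471 ztop 61 zmed 55
-148 7 x 471 ztop 64 zmed 63
-142 11 x 473 ztop 76 zmed 74
-136 19 x 476 ztop 83 zmed 79
-130 19 x 476 ztop 86 zmed 80
-124 23 x 476 ztop 82 zmed 78
-118 17 x 473 ztop 84 zmed 80
-112 9 x 473 ztop 89 zmed 86
-106 11 x 473 ztop 94 zmed 88
-100 6 x 470 ztop 96 zmed 94
-94 9 x 470 ztop 100 zmed 99
-88 9 x 470 ztop 109 zmed 107
-82 10 x 470 ztop 109 zmed 106
-76 3 x 470 ztop 105 zmed 103
jaw tops [ 580. -187.  107.] [686. -79. 119.]
```

```bash
python3 - <<'E'
from h import *
togo([468,-80,145],180)
E
```

```text
t 18.73 tcp [ 539.  -118.6  279.9] yaw -179.6 tilt 0.021 grip 1.002 q6 -1.80
 tool-frame shift (m, before turn): [0.0733 0.038  0.1338] world [ -71.    38.6 -134.9]
 turn about tool z 0.0074 rad  shift after turn [0.0735 0.0375 0.1338]
```

arm_command:
  steps: [0.0367,0.019,0.0,0,0.0367,0.019,0.02,0,0,0,0.05,0,0,0,0.05,0,0,0,0.014,0,0,0,0,0]
  gripper: 0

```text
t: 19.48
tool_pos: [468.2, -80.2, 145.3]
orientation: [-0.012, 3.122, 0.013]
ft_force: [0.1, -0.6, -0.0]
grip_width: 0.001
```

```bash
python3 - <<'E'
from h import *
togo([468,-80,71],180)
snap('wrist','w7')
E
```

```text
t 19.48 tcp [468.2 -80.2 145.3] yaw -179.6 tilt 0.021 grip 0.001 q6 -1.76
 tool-frame shift (m, before turn): [ 0.0016 -0.0004  0.0743] world [ -0.2   0.2 -74.3]
 turn about tool z 0.0078 rad  shift after turn [ 0.0016 -0.0004  0.0743]
```

View pics/w7.png

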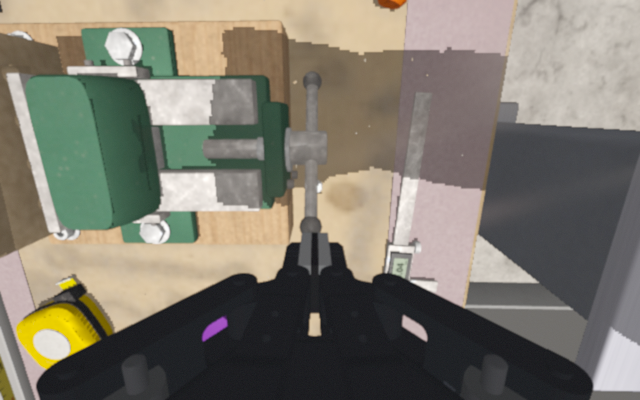

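```bash
python3 - <<'E'
from h import *
P=load('w7');p,R,o=pose()
for s in (14,37,44): print(s,pr(P,p+R[:,2]*s), pr(P,p+R[:,2]*s-11*R[:,1]))
d=P['d'];print([bp(P,311.,float(v),float(d[v,311])).round(1) for v in (215,220,225,229,233)])
E
```

```text
14 [311.88515667 247.79184847] [311.85401014 228.1752144 ]
37 [312.06244057 230.95607698] [312.03825235 213.533806  ]
44 [312.10796362 226.63297977] [312.08541844 209.78559868]
[array([471.1, -87.5, 101.2]), array([471. , -85.5, 104.7]), array([470.9, -83.3, 107.4]), array([470.9, -80.7, 107.2]), array([470. , -91.3, 138.1])]
```

arm_command:
  steps: [0,0,0.012,0,0,0,0.012,0,0,0,0.008,0,0,0,0.008,0,0,0,0.008,0]

```text
t: 20.15
tool_pos: [470.9, -80.7, 98.3]
orientation: [-0.01, 3.118, 0.012]
ft_force: [0.1, -0.3, 6.7]
grip_width: -0.001
```

arm_command:
  steps: [0,0,0.007,0,0,0,0.007,0,0,0,0.006,0,0,0,0.006,0,0,0,0.003,0,0,0,0,0]

```text
t: 20.9
tool_pos: [471.1, -81.1, 69.2]
orientation: [-0.009, 3.119, 0.01]
ft_force: [-1.0, -0.6, 5.1]
grip_width: 0.001
```

```bash
python3 - <<'E'
from h import *
togo([468,-80,71],180)
snap('wrist','w8')
E
```

```text
t 20.90 tcp [471.1 -81.1  69.2] yaw -179.7 tilt 0.024 grip 0.001 q6 -1.75
 tool-frame shift (m, before turn): [ 0.0031  0.0011 -0.0019] world [-3.1  1.1  1.8]
 turn about tool z 0.0060 rad  shift after turn [ 0.0031  0.0011 -0.0019]
```

View pics/w8.png

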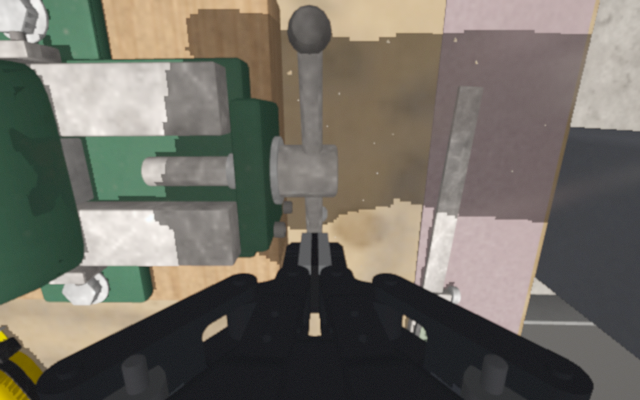

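arm_command:
  steps: [0,0,-0.05,0,0,0,-0.05,0,0,0,-0.055,0,-0.045,0,-0.03,0,-0.045,-0.02,0,0,-0.045,-0.03,0,0,-0.03,0,0,0]
  gripper: 60

```text
t: 21.82
tool_pos: [633.5, -133.0, 255.7]
orientation: [-0.006, 3.12, 0.011]
ft_force: [-0.6, 0.6, -0.6]
grip_width: 0.597
```

```bash
python3 - <<'E'
from h import *
js();snap('wrist','w9'); snap('top','t9')
for f in ['w9','t9']:
    P=load(f);d=P['d'].astype(float);V,U=np.mgrid[0:400,0:640];W=bp(P,U.astype(float),V.astype(float),d)
    k=(d>0)&(W[...,2]>135)&(W[...,2]<160)&(W[...,1]<-60)&(W[...,1]>-220)&(W[...,0]>600)&(W[...,0]<680)
    if k.sum(): print(f,'piece',rect(P,k,144),np.median(W[k],0).round(1),W[k].min(0).round(1),W[k].max(0).round(1))
    b=(d>0)&(W[...,0]>464)&(W[...,0]<488)&(W[...,1]<-60)&(W[...,1]>-200)&(W[...,2]>20)&(W[...,2]<130)
    X=W[b]
    for y0 in range(-190,-60,12):
        m=(X[:,1]>=y0)&(X[:,1]<y0+12)
        if m.sum()>2: print(y0,m.sum(),'x %.0f ztop %.0f zmed %.0f'%(np.median(X[m,0]),np.percentile(X[m,2],95),np.median(X[m,2])))
togo([634,-131.5,200],180)
E
```

```text
t 21.82 q [-0.212  0.458  0.19   1.283  0.012 -1.787] pitch err -0.019 q5 0.012 toolz [ 0.021  0.007 -1.   ] tcp [ 633.5 -133.   255.7]
w9 piece (array([ 636.9, -131.5]), array([ 18.5, 110.5], dtype=float32), np.float32(90.8)) [ 636.8 -137.1  145.6] [ 626.9 -186.4  135.3] [646.6 -76.5 147.6]
-190 54 x 474 ztop 99 zmed 97
-178 173 x 475 ztop 100 zmed 98
-166 112 x 475 ztop 93 zmed 89
-154 105 x 474 ztop 87 zmed 84
-142 179 x 475 ztop 81 zmed 78
-130 230 x 475 ztop 82 zmed 81
-118 76 x 473 ztop 78 zmed 68
-106 69 x 475 ztop 87 zmed 64
-94 23 x 471 ztop 58 zmed 55
-82 99 x 474 ztop 54 zmed 52
-70 4 x 472 ztop 51 zmed 50
t9 piece (array([634.3, -96.3]), array([17.3, 36.8], dtype=float32), np.float32(89.7)) [635.4 -95.1 144.6] [ 625.4 -114.7  139.1] [643.2 -77.9 149.4]
t 21.93 tcp [ 634.4 -131.5  254.9] yaw -179.7 tilt 0.023 grip 0.599 q6 -1.79
 tool-frame shift (m, before turn): [ 0.0015 -0.0004  0.0548] world [ -0.4   0.  -54.9]
 turn about tool z 0.0061 rad  shift after turn [ 0.0015 -0.0004  0.0548]
```

View pics/w9.png

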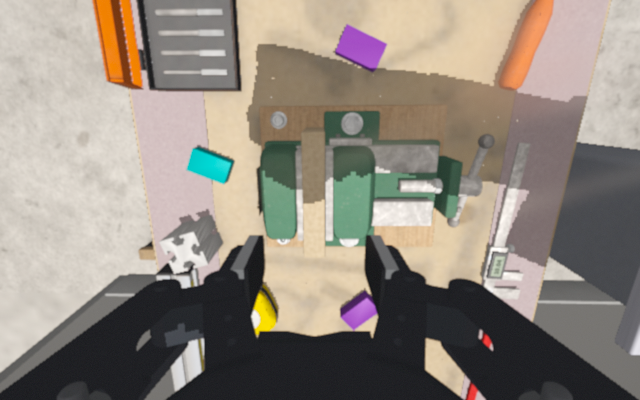

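```bash
python3 - <<'E'
import cv2
im=cv2.imread('pics/t9.png');cv2.imwrite('pics/t9b.png',cv2.resize(im[140:260,320:440],None,fx=5,fy=5,interpolation=cv2.INTER_CUBIC))
E
```

```text
(no output)
```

View pics/t9b.png

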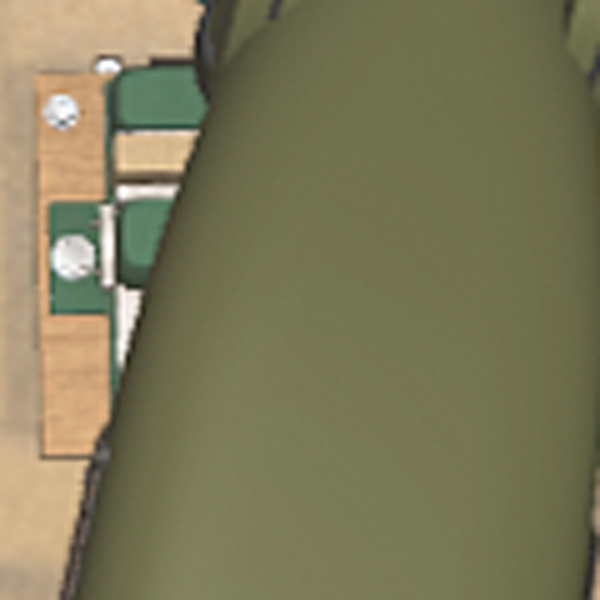

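arm_command:
  steps: [0.0014,-0.0013,0.04,0,0,0,0.035,0,0,0,0.025,0,0,0,0.018,0,0,0,0,0,0,0,0,0]

```text
t: 22.68
tool_pos: [632.6, -131.2, 139.4]
orientation: [-0.01, 3.12, 0.012]
ft_force: [0.6, 0.1, -0.1]
grip_width: 0.601
```

```bash
python3 - <<'E'
from h import *
togo([635.5,-132,137],180)
print(pose()[2]['ft_force'])
snap('wrist','w10')
E
```

```text
t 22.68 tcp [ 632.6 -131.2  139.4] yaw -179.6 tilt 0.023 grip 0.601 q6 -1.79
 tool-frame shift (m, before turn): [-0.0028 -0.0008  0.0025] world [ 2.9 -0.8 -2.4]
 turn about tool z 0.0065 rad  shift after turn [-0.0029 -0.0008  0.0025]
[ 0.64900018  0.05787841 -0.08123296]
```

View pics/w10.png

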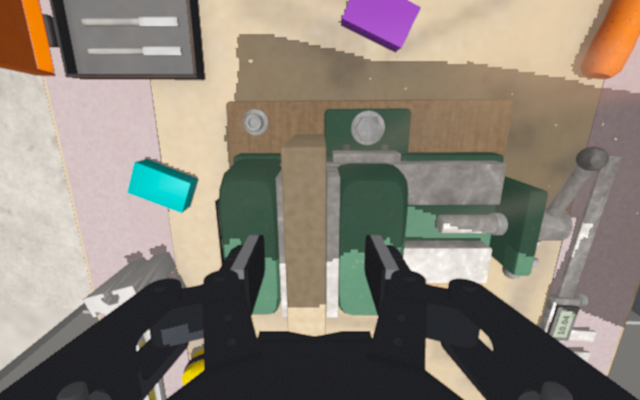

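arm_command:
  steps: [-0.0035,-0.0008,0.0022,0,0,0,0,0]

```text
t: 22.98
tool_pos: [636.8, -132.1, 136.9]
orientation: [-0.01, 3.12, 0.012]
ft_force: [0.0, 0.3, -0.1]
grip_width: 0.601
```

arm_command:
  steps: [0,0,0,0,0,0,0,0,0,0,0,0,0,0,0,0,0,0,0,0]
  gripper: 0

```text
t: 23.6
tool_pos: [636.0, -132.0, 136.8]
orientation: [-0.01, 3.121, 0.012]
ft_force: [-2.5, 0.2, 5.1]
grip_width: 0.206
```

```bash
python3 - <<'E'
from h import *
togo([635.5,-132,260],180)
print(pose()[2]['ft_force'],pose()[2]['ft_torque'])
E
```

```text
t 23.60 tcp [ 636.  -132.   136.8] yaw -179.6 tilt 0.022 grip 0.206 q6 -1.79
 tool-frame shift (m, before turn): [-0.0021  0.0009 -0.1232] world [ -0.5  -0.  123.2]
 turn about tool z 0.0064 rad  shift after turn [-0.0021  0.0009 -0.1232]
[-2.48927751  0.17098207  5.14221184] [-0.02421532  0.54342993  0.10539936]
```

arm_command:
  steps: [-0.0002,0.0001,-0.012,0,-0.0003,0.0002,-0.02,0,-0.0005,0.0002,-0.03,0,-0.0005,0.0002,-0.03,0,-0.0006,0.0002,-0.03,0]

```text
t: 24.22
tool_pos: [635.7, -131.9, 259.6]
orientation: [-0.01, 3.121, 0.013]
ft_force: [-0.0, 0.4, -1.2]
grip_width: 0.209
```

```bash
python3 - <<'E'
from h import *
js();togo([561,191,300],83.1); print(pose()[2]['ft_force'])
snap('wrist','w11');snap('scene','s11');snap('top','t11')
E
```

```text
t 24.23 q [-0.21   0.462  0.205  1.296  0.012 -1.788] pitch err -0.019 q5 0.012 toolz [ 0.021  0.008 -1.   ] tcp [ 635.7 -131.9  259.6]
t 24.23 tcp [ 635.7 -131.9  259.6] yaw -179.6 tilt 0.022 grip 0.209 q6 -1.79
 tool-frame shift (m, before turn): [ 0.0718  0.3237 -0.0393] world [-74.7 322.9  40.4]
 turn about tool z -1.4441 rad  shift after turn [-0.3124  0.1133 -0.0329]
[-0.0319465   0.43762472 -1.18314377]
```

View pics/w11.png

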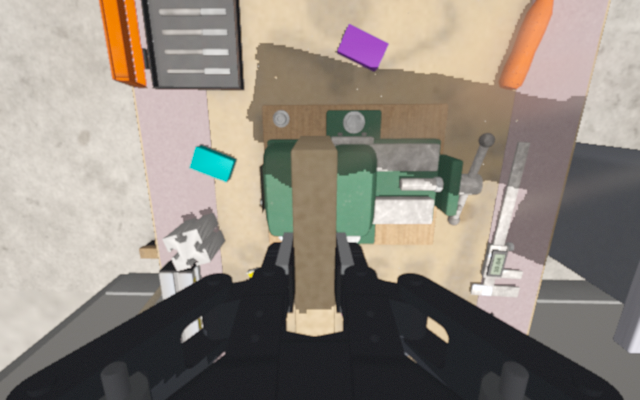

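View pics/s11.png

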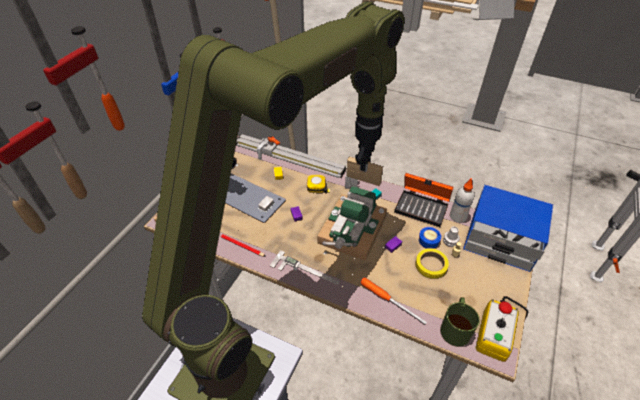

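```bash
python3 - <<'E'
from h import *
for f in ['top0','t11','s11','s2']:
    P=load(f);d=P['d'].astype(float);V,U=np.mgrid[0:400,0:640];W=bp(P,U.astype(float),V.astype(float),d)
    k=(d>0)&(W[...,2]>60)&(W[...,2]<300)&(W[...,1]>290)&(W[...,1]<440)&(W[...,0]>530)&(W[...,0]<660)
    X=W[k]; print(f,len(X))
    ax=np.array([np.cos(np.radians(83.1)),np.sin(np.radians(83.1))]); s=(X[:,:2]-[561,191.5])@ax; l=(X[:,:2]-[561,191.5])@[-ax[1],ax[0]]
    for a in range(100,250,8):
        m=(s>=a)&(s<a+8)
        if m.sum()>2: 
            z=X[m,2]; top=z>np.percentile(z,90)-4
            print(a,m.sum(),'z %.0f..%.0f p90 %.0f'%(z.min(),z.max(),np.percentile(z,90)),'lat %.0f..%.0f, lat of top %.1f'%(l[m].min(),l[m].max(),np.median(l[m][top])))
E
python3 - <<'E'
import cv2
im=cv2.imread('pics/top0.png');cv2.imwrite('pics/headT.png',cv2.resize(im[155:235,105:205],None,fx=7,fy=7,interpolation=cv2.INTER_CUBIC))
im=cv2.imread('pics/s11.png');cv2.imwrite('pics/headS.png',cv2.resize(im[120:230,180:300],None,fx=5,fy=5,interpolation=cv2.INTER_CUBIC))
E
```

```text
top0 1722
124 121 z 128..173 p90 170 lat -22..19, lat of top -1.8
132 64 z 149..174 p90 172 lat -23..20, lat of top -1.5
140 41 z 157..176 p90 171 lat -21..18, lat of top -2.2
148 78 z 129..181 p90 174 lat -27..23, lat of top -2.6
156 150 z 125..182 p90 179 lat -30..27, lat of top -1.1
164 86 z 119..184 p90 180 lat -30..27, lat of top -0.3
172 81 z 130..182 p90 180 lat -29..27, lat of top -1.9
180 82 z 126..182 p90 180 lat -30..27, lat of top -0.7
188 82 z 141..182 p90 180 lat -30..27, lat of top -2.7
196 52 z 143..180 p90 179 lat -29..27, lat of top 0.8
204 361 z 152..252 p90 246 lat -29..27, lat of top -1.5
212 125 z 138..253 p90 251 lat -56..27, lat of top 0.1
220 128 z 142..253 p90 251 lat -56..27, lat of top -2.8
228 110 z 147..255 p90 251 lat -57..27, lat of top -2.0
236 105 z 137..253 p90 251 lat -54..27, lat of top -1.3
244 56 z 167..254 p90 251 lat -29..27, lat of top -2.4
t11 1726
124 123 z 132..175 p90 170 lat -22..19, lat of top -1.2
132 63 z 151..176 p90 171 lat -23..20, lat of top -1.3
140 41 z 156..174 p90 172 lat -21..18, lat of top -1.6
148 68 z 130..177 p90 172 lat 
[... 924 characters left out ...]
21 z 151..179 p90 171 lat -6..22, lat of top 1.2
156 100 z 124..182 p90 178 lat -29..29, lat of top 0.7
164 45 z 126..182 p90 181 lat -29..30, lat of top 10.4
172 43 z 119..183 p90 181 lat -27..31, lat of top -0.8
180 44 z 123..182 p90 180 lat -31..30, lat of top 1.7
188 42 z 121..183 p90 181 lat -26..30, lat of top -3.2
196 33 z 121..181 p90 180 lat -27..29, lat of top -2.7
204 156 z 60..249 p90 239 lat -23..29, lat of top 0.4
212 134 z 61..248 p90 230 lat -50..30, lat of top 5.9
220 72 z 60..235 p90 212 lat -55..31, lat of top 18.5
228 59 z 62..227 p90 208 lat -55..32, lat of top 19.1
236 56 z 63..224 p90 206 lat -53..29, lat of top 17.9
244 20 z 66..218 p90 210 lat 16..27, lat of top 16.9
```

View pics/headT.png

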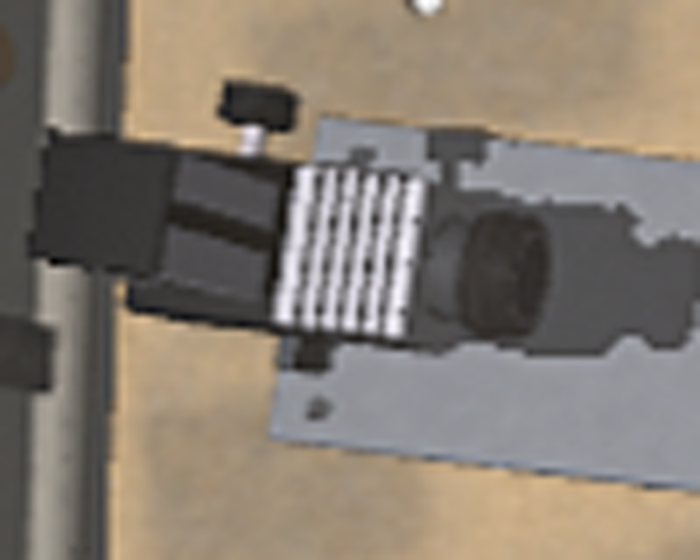

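View pics/headS.png

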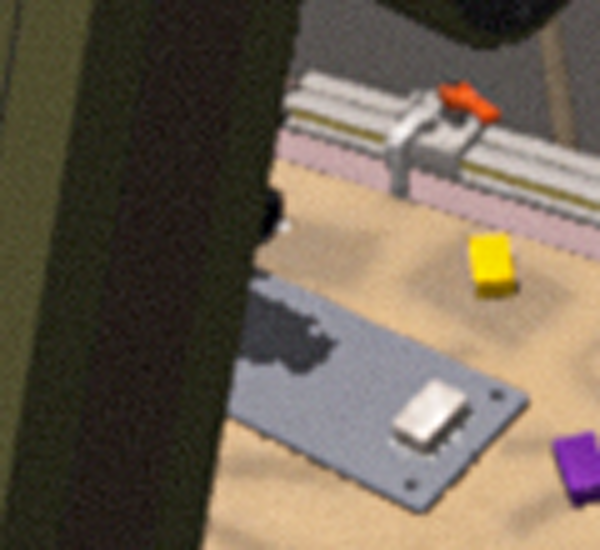

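```bash
python3 - <<'E'
from h import *
togo([561,182,240])
E
```

```text
t 24.38 tcp [ 637.  -132.2  260.4] yaw -179.6 tilt 0.026 grip 0.208 q6 -1.79
 tool-frame shift (m, before turn): [0.0745 0.3146 0.0207] world [-76.  314.2 -20.4]
```

arm_command:
  steps: [0.0093,0.0393,0.0026,0,0.0093,0.0393,0.0026,0,0.0093,0.0393,0.0026,0,0.0093,0.0393,0.0026,0,0.0093,0.0393,0.0026,0,0.0093,0.0393,0.0026,0,0.0093,0.0393,0.0026,0,0.0093,0.0393,0.0026,0]

```text
t: 25.38
tool_pos: [558.3, 183.0, 236.6]
orientation: [-0.01, 3.124, 0.011]
ft_force: [1.2, 0.4, -1.8]
grip_width: 0.209
```

arm_command:
  steps: [0,0,0,0.13,0,0,0,0.13,0,0,0,0.13,0,0,0,0.13,0,0,0,0.13,0,0,0,0.13,0,0,0,0.13,0,0,0,0.13]

```text
t: 26.38
tool_pos: [558.7, 181.8, 236.6]
orientation: [1.552, 2.718, 0.023]
ft_force: [-0.3, 0.0, -1.6]
grip_width: 0.208
```

arm_command:
  steps: [0,0,0,0.13,0,0,0,0.13,0,0,0,0.13,0,0,0,0.13,0,0,0,0.13]

```text
t: 27.0
tool_pos: [558.7, 181.8, 236.6]
orientation: [2.343, 2.083, 0.028]
ft_force: [0.7, -0.3, -1.4]
grip_width: 0.209
```

```bash
python3 - <<'E'
from h import *
js();togo([561,182,177.8],83.1)
snap('wrist','w12')
E
```

```text
t 27.00 q [ 3.140e-01  3.570e-01 -2.000e-02  1.175e+00  1.000e-03  4.310e-01] pitch err -0.019 q5 0.001 toolz [ 0.018  0.007 -1.   ] tcp [558.7 181.8 236.6]
t 27.00 tcp [558.7 181.8 236.6] yaw 83.3 tilt 0.019 grip 0.209 q6 0.43
 tool-frame shift (m, before turn): [-0.      0.0013  0.0588] world [  2.3   0.2 -58.8]
 turn about tool z 0.0034 rad  shift after turn [-0.      0.0013  0.0588]
```

View pics/w12.png

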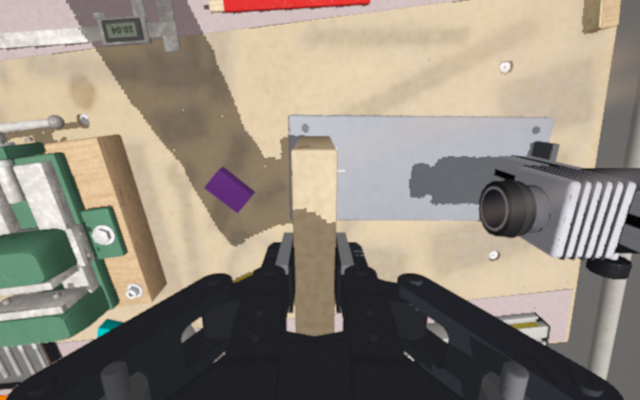

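arm_command:
  steps: [0,0.0013,0.02,0,0,0,0.02,0,0,0,0.012,0,0,0,0.0068,0,0,0,0,0,0,0,0,0]

```text
t: 27.8
tool_pos: [562.7, 182.5, 180.5]
orientation: [2.336, 2.087, 0.034]
ft_force: [0.6, 0.5, -1.2]
grip_width: 0.21
```

```bash
python3 - <<'E'
from h import *
js();togo([561,182,177.8],83.1); print(pose()[2]['ft_force'])
snap('wrist','w13');snap('top','t13');snap('scene','s13')
ax=np.array([np.cos(np.radians(83.1)),np.sin(np.radians(83.1))])
for f in ['w12','w13','t13','s13']:
    P=load(f);d=P['d'].astype(float);V,U=np.mgrid[0:400,0:640];W=bp(P,U.astype(float),V.astype(float),d)
    S=(W[...,:2]-[561.3,191.3])@ax; L=(W[...,:2]-[561.3,191.3])@[-ax[1],ax[0]]; Z=W[...,2]
    k=(d>0)&(S>100)&(S<155)&(abs(L)<40)&(Z>90)&(Z<190)
    print(f,'barrel n',k.sum()); 
    if k.sum()>5: print('  S %.0f..%.0f L %.1f..%.1f Z p98 %.1f min %.1f'%(*np.percentile(S[k],[1,99]),*np.percentile(L[k],[1,99]),*np.percentile(Z[k],[98,1])))
    k=(d>0)&(S>-45)&(S<40)&(abs(L)<75)&(Z>80)&(Z<190)
    if f!='w12' and k.sum()>5: 
        t=k&(Z>np.percentile(Z[k],50)-60)&(abs(Z-185)<12)
        print('  piece S',np.percentile(S[k],[2,50,98]).round(1),'L',np.percentile(L[k],[2,98]).round(1),'Z',np.percentile(Z[k],[2,50,90,98]).round(1), 'toppts',t.sum())
    g=(d>0)&(abs(S)<40)&(abs(L)<50)&(Z>24)&(Z<40)
    if g.sum()>5: print('  gauge S %.1f..%.1f L %.1f..%.1f Z %.1f'%(*np.percentile(S[g],[2,98]),*np.percentile(L[g],[2,98]),np.median(Z[g])))
for n in ['w13','t13','s13']: pass
im=cv2.imread('pics/s13.png');cv2.imwrite('pics/s13b.png',cv2.resize(im[90:250,160:360],None,fx=3.7,fy=3.7,interpolation=cv2.INTER_CUBIC))
E
```

```text
t 27.80 q [ 3.130e-01  3.890e-01 -1.210e-01  1.038e+00  1.000e-03  4.260e-01] pitch err -0.024 q5 0.001 toolz [ 0.022  0.008 -1.   ] tcp [562.7 182.5 180.5]
t 27.80 tcp [562.7 182.5 180.5] yaw 83.6 tilt 0.024 grip 0.210 q6 0.43
 tool-frame shift (m, before turn): [-0.0007 -0.0017  0.0027] world [-1.7 -0.5 -2.7]
 turn about tool z 0.0080 rad  shift after turn [-0.0007 -0.0017  0.0027]
[ 0.64385829  0.5180716  -1.2017353 ]
w12 barrel n 3247
  S 127..155 L -20.0..19.7 Z p98 172.4 min 133.1
w13 barrel n 6387
  S 127..154 L -20.1..19.9 Z p98 172.3 min 132.8
  piece S [-25.8  -8.9   8.7] L [-33.6  51.9] Z [154.3 189.  189.8 189.9] toppts 7612
  gauge S 14.6..16.3 L -23.8..23.2 Z 31.2
t13 barrel n 0
  piece S [-20.2 -18.4  -2.2] L [-55.5  51.8] Z [121.3 178.4 189.2 189.9] toppts 158
  gauge S -15.6..-1.4 L -2.6..23.8 Z 30.7
s13 barrel n 130
  S 125..154 L -18.3..20.6 Z p98 173.2 min 132.4
  piece S [-27.8 -16.2   2.1] L [-53.1  53.7] Z [120.3 156.6 187.6 189.2] toppts 125
  gauge S -14.5..17.8 L -23.3..25.5 Z 30.5
```

View pics/w13.png

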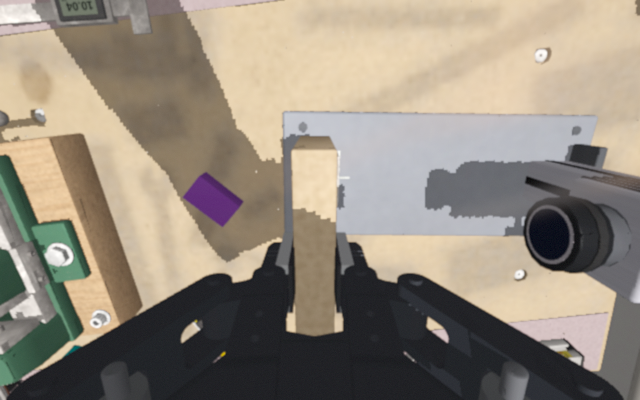

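View pics/s13b.png

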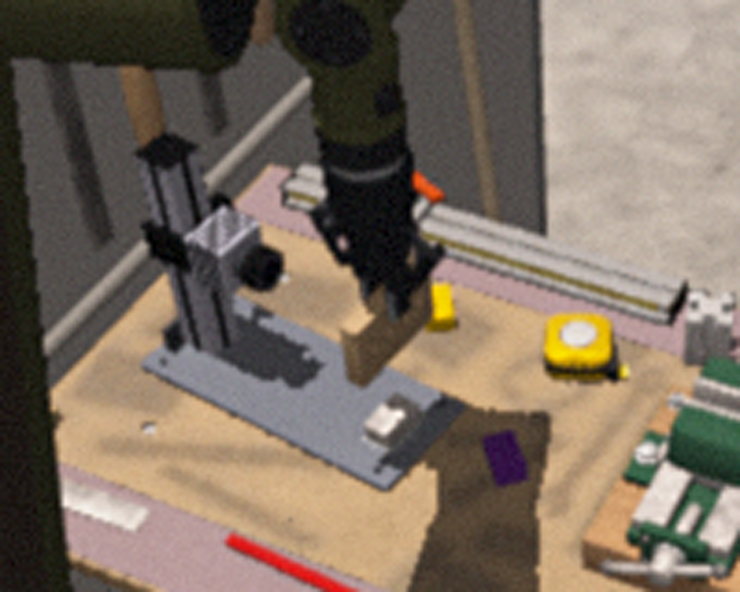

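View pics/t13.png

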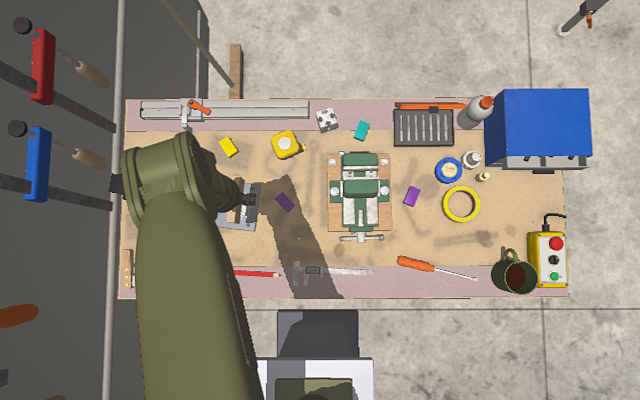

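```bash
python3 - <<'E'
from h import *
ax=np.array([np.cos(np.radians(83.1)),np.sin(np.radians(83.1))])
for f in ['w13','s13','t13']:
    P=load(f);d=P['d'].astype(float);V,U=np.mgrid[0:400,0:640];W=bp(P,U.astype(float),V.astype(float),d)
    S=(W[...,:2]-[561.3,191.3])@ax; L=(W[...,:2]-[561.3,191.3])@[-ax[1],ax[0]]; Z=W[...,2]
    # lens front ring: S near front
    k=(d>0)&(S>-30)&(S<15)&(L>16)&(L<60)&(Z>184)&(Z<195)
    if k.sum(): print(f,k.sum(),'S',np.percentile(S[k],[0.5,2,50,98,99.5]).round(1),'Lmax',L[k].max().round(1),'Z',np.median(Z[k]).round(1))
    if f=='w13':
        for a,b in ((15,25),(25,35),(35,45),(45,52)):
            m=k&(L>a)&(L<b); print(a,'S',np.percentile(S[m],[1,50,99]).round(1),'Z',np.median(Z[m]).round(1))
o=[]
for i in range(3):
    read_camera('wrist');o.append(r.get_obs()['tool_pos'])
print(np.round(o,1))
E
```

```text
w13 3784 S [-18.3 -18.   -8.9   0.1   0.5] Lmax 52.2 Z 189.0
15 S [-18.   -8.9   0.6] Z 189.2
25 S [-18.3  -9.    0.4] Z 189.0
35 S [-18.2  -9.1   0.1] Z 188.9
45 S [-18.5  -9.2   0.2] Z 188.7
s13 58 S [-19.3 -19.   -9.3   2.    2.5] Lmax 56.5 Z 188.0
t13 109 S [-20.3 -20.2 -12.2  -2.2  -1.3] Lmax 52.6 Z 188.0
[[562.6 182.5 180.5]
 [562.5 182.5 180.4]
 [562.4 182.5 180.2]]
```

arm_command:
  steps: [0,-0.001,0.0025,0,0,0,0,0,0,0,0,0,0,0,0,0,0,0,0,0,0,0,0,0]

```text
t: 28.85
tool_pos: [561.3, 182.5, 177.4]
orientation: [2.337, 2.087, 0.033]
ft_force: [-0.6, -0.3, -2.1]
grip_width: 0.21
```

```bash
python3 - <<'E'
from h import *
js();o=pose()[2];print(o['ft_force'],o['dq'].round(4),o['grip_width'])
snap('top','t14');snap('wrist','w14')
ax=np.array([np.cos(np.radians(83.1)),np.sin(np.radians(83.1))])
P=load('w14');d=P['d'].astype(float);V,U=np.mgrid[0:400,0:640];W=bp(P,U.astype(float),V.astype(float),d)
S=(W[...,:2]-[561.3,191.3])@ax; L=(W[...,:2]-[561.3,191.3])@[-ax[1],ax[0]]; Z=W[...,2]
k=(d>0)&(S>-30)&(S<15)&(L>16)&(L<60)&(Z>180)&(Z<195);print('piece S',np.percentile(S[k],[.5,99.5]),'Z',np.median(Z[k]),'Lmax',L[k].max())
js()
E
```

```text
t 28.85 q [ 3.140e-01  3.900e-01 -1.280e-01  1.031e+00  1.000e-03  4.260e-01] pitch err -0.022 q5 0.001 toolz [ 0.021  0.008 -1.   ] tcp [561.3 182.5 177.4]
[-0.55804378 -0.26992047 -2.0931359 ] [-0.0002  0.0002  0.0006 -0.0013  0.001   0.0006] 0.209826677015928
piece S [-18.51397295   0.26640584] Z 185.86009527841145 Lmax 53.57179817107349
t 28.95 q [ 3.140e-01  3.900e-01 -1.280e-01  1.031e+00  1.000e-03  4.260e-01] pitch err -0.022 q5 0.001 toolz [ 0.021  0.008 -1.   ] tcp [561.3 182.5 177.4]
```

```bash
python3 - <<'E'
from rig import ticket
print(ticket.finish_job())
E
```

```text
the job is handed in; nothing more can be done
None
```

I placed the gauge block, slackened the vice and handed the job in with the gripper holding the piece still at the focus. The job gives no verdict, so what follows is from my own last measurements.

**What was done**
- **Gauge block:** it sits inside the white outline, which shows all the way round it in the wrist picture, with its long side along the outline's 50 mm side.
- **Vice:** the raised left knob was pressed down to about 0.4 rad below level, so the bar joint is near 3.05, where 2.75 is needed.
- **Test piece:** it was gripped by its top edge, lifted straight out, turned about 97° so the drilled face looks at the lens, and lowered over the block.

**Last checks of the held piece**

| Check | Measured | Allowed |
|---|---|---|
| Drilled face to focus, along the lens axis | about 0.3 mm | 12 mm |
| Sideways offset | about 0 to 2 mm | 15 mm |
| Piece centre height against lens height | about 150 mm for both | 15 mm |

- The arm was still at hand-in (joint speeds at most 0.0013 rad/s), and the clock read about 29 s of the 61 s.
- I did not measure the piece's own tilt; from the tool's tilt I expect about 0.03 rad against the 0.12 rad allowed.

**What went wrong or disagreed**
- An early turn ran joint 6 into its limit and tilted the tool by 0.2 rad. I brought it back to about 0.022 rad by turning against the opposite limit, so the tool is still slightly off vertical.
- The top and wrist cameras differed by 2 to 3 mm on the mark and the block. I used values between the two.
- The column top measured about 251 mm, which fits neither 245 mm from the bench nor 255 mm with the foot added. I took the lens height from the barrel and the camera body instead.

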